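Gauge and sort the brass bosses

TASK

Take the plug gauge from its stand and with its pin press the recessed zero button of the black counter right down; then, from left to right along the row as the robot sees it, hold the pin upright and try it gently in the bore of every brass boss: it either goes well in, at least 10 mm, or stops on the mouth, where a light press for half a second settles it. Then put the gauge back upright in its stand with its collar resting on the block, and stand the bosses that it enters upright on the round cork mat and those that refuse it upright on the square steel plate. Leave the vase, jar, cups and screwdriver alone.

Things in the scene. Friction and masses are not known exactly. Their poses are not given: they have to be found in the camera images.
- boss_1a: Ribbed brass ring 38 mm across (36.5 over flats), 26 mm high, 150 g, loose on the bench, origin at its underside's centre, z up the bore. The through bore is wide (16 mm) or narrow (8 mm): try the gauge. Place 1 of a row across the bench, 1 leftmost (+y), 5 rightmost. Either it or boss_1b is there.
- boss_1b: Ribbed brass ring 38 mm across (36.5 over flats), 26 mm high, 150 g, loose on the bench, origin at its underside's centre, z up the bore. The through bore is wide (16 mm) or narrow (8 mm): try the gauge. Place 1 of a row across the bench, 1 leftmost (+y), 5 rightmost. Either it or boss_1a is there.
- boss_2a: Ribbed brass ring 38 mm across (36.5 over flats), 26 mm high, 150 g, loose on the bench, origin at its underside's centre, z up the bore. The through bore is wide (16 mm) or narrow (8 mm): try the gauge. Place 2 of a row across the bench, 1 leftmost (+y), 5 rightmost. Either it or boss_2b is there, or neither.
- boss_2b: Ribbed brass ring 38 mm across (36.5 over flats), 26 mm high, 150 g, loose on the bench, origin at its underside's centre, z up the bore. The through bore is wide (16 mm) or narrow (8 mm): try the gauge. Place 2 of a row across the bench, 1 leftmost (+y), 5 rightmost. Either it or boss_2a is there, or neither.
- boss_3a: Ribbed brass ring 38 mm across (36.5 over flats), 26 mm high, 150 g, loose on the bench, origin at its underside's centre, z up the bore. The through bore is wide (16 mm) or narrow (8 mm): try the gauge. Place 3 of a row across the bench, 1 leftmost (+y), 5 rightmost. Either it or boss_3b is there.
- boss_3b: Ribbed brass ring 38 mm across (36.5 over flats), 26 mm high, 150 g, loose on the bench, origin at its underside's centre, z up the bore. The through bore is wide (16 mm) or narrow (8 mm): try the gauge. Place 3 of a row across the bench, 1 leftmost (+y), 5 rightmost. Either it or boss_3a is there.
- boss_4a: Ribbed brass ring 38 mm across (36.5 over flats), 26 mm high, 150 g, loose on the bench, origin at its underside's centre, z up the bore. The through bore is wide (16 mm) or narrow (8 mm): try the gauge. Place 4 of a row across the bench, 1 leftmost (+y), 5 rightmost. Either it or boss_4b is there, or neither.
- boss_4b: Ribbed brass ring 38 mm across (36.5 over flats), 26 mm high, 150 g, loose on the bench, origin at its underside's centre, z up the bore. The through bore is wide (16 mm) or narrow (8 mm): try the gauge. Place 4 of a row across the bench, 1 leftmost (+y), 5 rightmost. Either it or boss_4a is there, or neither.
- boss_5a: Ribbed brass ring 38 mm across (36.5 over flats), 26 mm high, 150 g, loose on the bench, origin at its underside's centre, z up the bore. The through bore is wide (16 mm) or narrow (8 mm): try the gauge. Place 5 of a row across the bench, 1 leftmost (+y), 5 rightmost. Either it or boss_5b is there.
- boss_5b: Ribbed brass ring 38 mm across (36.5 over flats), 26 mm high, 150 g, loose on the bench, origin at its underside's centre, z up the bore. The through bore is wide (16 mm) or narrow (8 mm): try the gauge. Place 5 of a row across the bench, 1 leftmost (+y), 5 rightmost. Either it or boss_5a is there.
- gauge: Steel plug gauge, 120 g, upright. Origin at the pin's tip, z up its axis. Pin 13.5 mm thick, 30 mm long, end bevelled over 2 mm to 11.5 mm; collar 32 mm across at z 30 to 36 mm; square handle 16 x 16 mm, sides along its x and y, z 36 to 96 mm. It enters a 16 mm bore freely and stops on the mouth of an 8 mm one.
- gauge_tip (a point): The pin's tip: the gauge's origin.
- stand: Fixed square wooden block 70 x 70 x 50 mm high, origin at the centre of its underside, at the far left or far right of the bench. In its top a central round hole 20 mm wide and 40 mm deep. The gauge stands in it, its collar resting on the block's top, so that the gauge's origin is 20 mm above the stand's.
- counter: Fixed flat black tally counter 70 (x) x 90 (y) x 36 mm high, origin at the centre of its underside, on the other side from the stand. In its top, 10 mm from the centre to its own -x, a well 20 mm wide, in whose bottom is the white round zero button; a green window on its own +x side.
- zero_top (a point): Centre of the zero button's top, 17 mm across, 4.5 mm below the counter's top face when up; it moves with the button.
- zero (a joint): Travel of the zero button, 0 up, 0.004 m right down; sprung, about 1.2 N to start and 4.2 N right down; it comes back when let go.
- mat: Fixed round cork mat, 170 mm across and 4 mm thick, beyond the row on one side of the middle; origin at the centre of its underside. For the bosses that the gauge enters.
- plate: Fixed square dark steel bench plate, 150 x 150 x 4 mm, sides along its x and y, beyond the row on the other side of the middle; origin at the centre of its underside. For the bosses that the gauge does not enter.
- vase: Bystander: small brass vase, 72 mm across, 120 mm high, origin at the centre of its foot; leave it alone.
- cups: Bystander: stack of three silver cups, 60 mm across, 58 mm high, origin at the centre of its underside; not always there; leave it alone.
- jar: Bystander: small white-capped jar, 44 mm across, 50 mm high, origin at the centre of its underside; not always there; leave it alone.
- screwdriver: Bystander: small screwdriver lying along its x at the far edge of the work area, origin under its middle; leave it alone.
Not all that is in view belongs to the job. What is shaped like the boss_3a but blue is not meant.

How it is judged:
By the outcome, as a careful person would: the job done as asked, in the order asked, and still so for the second after the job is handed in, with the robot touching nothing.
Of boss_1a, boss_1b only 1 to 1 are there at a start; the rules pass over those that are not, and their reading is None.
Of boss_2a, boss_2b, jar only 1 to 1 are there at a start; the rules pass over those that are not, and their reading is None.
Of boss_3a, boss_3b only 1 to 1 are there at a start; the rules pass over those that are not, and their reading is None.
Of boss_4a, boss_4b, cups only 1 to 1 are there at a start; the rules pass over those that are not, and their reading is None.
Of boss_5a, boss_5b only 1 to 1 are there at a start; the rules pass over those that are not, and their reading is None.
At some moment in a run one of boss_1a, boss_1b, boss_2a, boss_2b, boss_3a, boss_3b, boss_4a, boss_4b, boss_5a, boss_5b may be knocked a few centimetres aside while the robot is not near it.
It also fails if it takes over 210 s, if anything falls off the work surface, if the arm or the gripper's body presses on something with over 40 N, if the wrist force passes 120 N, or if a joint passes its speed limit or range.

ROBOT

A 6-joint arm with a two-finger parallel gripper is mounted at the origin on the work surface. World frame = base frame: x ahead of the robot, y to its left, z up, the work surface at z = 0. Lengths are in mm, angles in rad, forces in N, time in s.
With the tool pointing down it reaches from about 250 to 725 mm from the base axis. Payload 4 kg.
Tool frame: the origin (TCP) lies at the very end of the fingers, on their centre line; the grasp point (between the pads) lies 19 mm behind it; z points along the fingers, y is the line along which they close (so a half turn about z gives the same grasp; the last joint's range is limited). The gripper opens to 85 mm and grips with 20 to 120 N. Pads are 22 mm wide; open, the fingers measure 114 mm over their backs; the gripper's body (76 mm by 85 mm) begins 54 mm behind the grasp point. The pads swing forward as they close: fully open they stand 13 mm farther back than shut.
Start: joints at [0, 0.241, 0.005, 1.335, 0, 1.571], TCP at [499.999, -0, 200.006] pointing down, gripper open.
Joint ranges: [-2.72, 2.72], [-1.05, 1.87], [-1.09, 1.28], [-1.99, 2.15], [-1.42, 1.44], [-3.14, 3.14]. Speed limits (rad/s): [2.79, 2.79, 3.14, 3.14, 3.14, 3.14].

INTERFACE

Orientations are given as a unit quaternion [x, y, z, w].
In Python, from rig import bot, cams gives the robot as it stands. The module is installed in compiled form; this text tells all that it offers.
- The arm moves only by the shell command python3 -m inch 'ROWS'. ROWS is JSON, a list of rows, each a list of 7 numbers: the opening, from 0 (shut) to 1 (fully open), then the shift along the tool's x, y, z in mm, then the turn, a rotation vector about the tool's x, y, z in rad. A call has 1 to 10 rows; each row is the pose to reach, as a shift and turn from the pose commanded when the call began, along the tool's axes at that moment; what a row does not reach only later rows make up. A row lasts 1/12 s, in which the tool goes at most 41.7 mm and 7.16 degrees, less where a joint would pass 70% of its speed; a pose out of reach is approached as far as the arm can. A call with a gripper value outside its range is refused whole. The fingers move at their own pace and stop on an object; the grip force is fixed at half the most. Time passes only in rows, so rows that repeat a pose let the fingers close. It gives the time, the measured TCP pose, the force, the opening and the grip force at its end, in the units of the state.
- bot.state(): the state, without advancing time (a new reading comes with each control period).
- cams.grab_frame(name): name is "scene" or "side" or "wrist"; returns a dict with "pixels" (400x640x3 uint8, red, green, blue), "range_z" (400x640 float32, mm along the optical axis (not along the pixel's ray), 0 where there is no reading), "mtx" (3x3 intrinsics, pixels), "eye" and "orientation" of the camera in the world. Camera axes: x right, y up, looking along -z (the intrinsics and any distortion apply to the point x, -y, -z); pixel columns grow to the right and rows downward; lengths in mm; the calibration is good to about 2 mm. A picture is of the moment at which its call begins.
- bot.job_done(): hands the job in; it is judged then, once.
The state is a dict: "time": time; "joint_positions": joint angles; "dq": joint speeds; "joint_torque": joint torques, N m; "ee_pos": TCP position; "eef_rot": TCP orientation; "contact_force": force on the tool from outside, world axes, zero at the start; "moment": the same for the moment, N m; "grip_width": finger opening in mm; "grasp_force": force on a finger pad.
Only numpy, scipy, OpenCV 4.12 (cv2) and the standard library are available. Lean on these libraries where they do the work, as an engineer would, in place of code of your own. Each camera call takes 0.05 s, during which the arm holds its last target. There are 200 camera calls.

## Working session

There is one attempt and no reset: what is moved stays moved. The work goes in short steps, Python scripts to look and compute and a shell command to move; the robot and the scene stay as the last step left them, time stands still between calls to the robot, and variables do not carry over. Pictures are saved under pics/ and viewed, at most 14 in all, crops included, and the job is handed in when it is done.

```bash
mkdir -p pics; cat > h.py <<'E'
import numpy as np, cv2
from scipy.spatial.transform import Rotation as R
from rig import bot, cams
def grab(n,save=None):
    f=cams.grab_frame(n)
    if save: cv2.imwrite('pics/'+save,f["pixels"][:,:,::-1])
    return f
def cloud(f):
    K=np.array(f["mtx"]);z=f["range_z"];h,w=z.shape
    u,v=np.meshgrid(np.arange(w),np.arange(h))
    p=np.stack([(u-K[0,2])/K[0,0]*z,-(v-K[1,2])/K[1,1]*z,-z],-1)
    P=p@R.from_quat(f["orientation"]).as_matrix().T+np.array(f["eye"])
    P[z<=0]=np.nan
    return P
def ray(f,u,v,h):
    K=np.array(f["mtx"]);d=np.array([(u-K[0,2])/K[0,0],-(v-K[1,2])/K[1,1],-1])
    d=R.from_quat(f["orientation"]).as_matrix()@d;e=np.array(f["eye"])
    return e+d*(h-e[2])/d[2]
E
python3 - <<'E'
from h import *
for n in("scene","side","wrist"):
    f=grab(n,n+"0.png");print(n,f["eye"],f["orientation"],np.array(f["mtx"]).round(1).tolist(),f.keys())
    np.savez("f_"+n,**{k:f[k] for k in("pixels","range_z","mtx","eye","orientation")})
s=bot.state();print(s)
E
```

```text
scene [ 887.9541636   621.97699068 1190.0121475 ] [0.0622147  0.2601975  0.93661697 0.22621945] [[510.1, 0.0, 329.9], [0.0, 510.1, 203.2], [0.0, 0.0, 1.0]] dict_keys(['pixels', 'range_z', 'mtx', 'eye', 'orientation'])
side [ 242.57350513 -768.71113422  668.1262681 ] [ 0.44117491 -0.09945304 -0.18195     0.87313687] [[458.5, 0.0, 324.9], [0.0, 458.5, 200.5], [0.0, 0.0, 1.0]] dict_keys(['pixels', 'range_z', 'mtx', 'eye', 'orientation'])
wrist [499.68668334  84.13175028 372.39128578] [-1.65861309e-01  1.14194005e-03 -1.96038694e-05  9.86148428e-01] [[316.1, 0.0, 320.0], [0.0, 316.1, 203.0], [0.0, 0.0, 1.0]] dict_keys(['pixels', 'range_z', 'mtx', 'eye', 'orientation'])
{'time': 0.15, 'joint_positions': array([-9.90924266e-06,  2.41235394e-01,  4.04248620e-03,  1.33517841e+00,
       -1.94859380e-05,  1.57078030e+00]), 'dq': array([ 2.03442656e-03,  8.55854731e-04,  5.74052127e-03,  9.18723645e-04,
        5.84997647e-05, -1.42047838e-03]), 'joint_torque': array([-1.62746033e-03, -3.72633219e+01,  2.52638429e+01,  1.23480460e-02,
       -1.30651040e-05,  1.49362950e-05]), 'ee_pos': array([ 4.99484549e+02, -1.14734056e-02,  1.99323111e+02]), 'eef_rot': array([ 7.07104393e-01,  7.07108731e-01, -5.63725193e-04, -5.49961002e-04]), 'contact_force': array([ 0.04259235, -0.08996226, -0.73650699]), 'moment': array([-0.0180799 , -0.05725179,  0.06957673]), 'grasp_force': 0.0, 'grip_width': 85.44313897015684}
```

View pics/scene0.png

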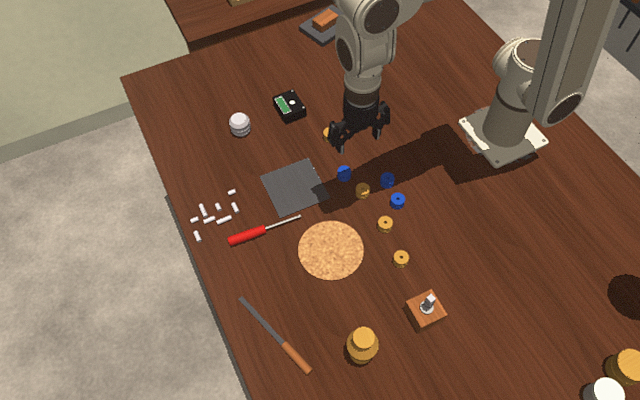

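View pics/side0.png

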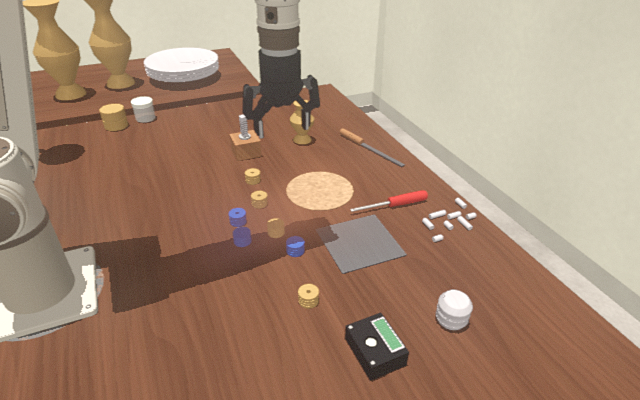

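View pics/wrist0.png

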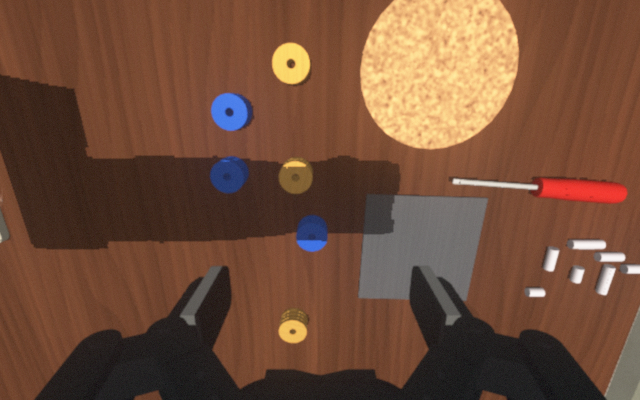

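Scene view: the brass bosses are at (401,258), (385,224), (362,191) and (328,132), with blue decoys at (397,200), (387,180) and (344,173). The stand with the gauge is at (427,308), the counter at (290,105), the mat at (331,249), the plate at (294,186), the vase at (362,345) and the cups at (240,124). Other brass or wooden things that could be confused with them are the vase, the pot at (628,365), the file handle and the tray. The cups are there, so place 4 has no boss. Next I measure all of these.

```bash
cat >> h.py <<'E'
def brass(f):
    hsv=cv2.cvtColor(f["pixels"],cv2.COLOR_RGB2HSV)
    return ((hsv[...,0]>15)&(hsv[...,0]<32)&(hsv[...,1]>110)&(hsv[...,2]>70))
def rings(f,lo=20,hi=31,col=brass):
    P=cloud(f);m=col(f)&(P[...,2]>lo)&(P[...,2]<hi)&(P[...,0]>200)&(P[...,0]<750)
    n,l,st,c=cv2.connectedComponentsWithStats(cv2.morphologyEx(m.astype(np.uint8),cv2.MORPH_CLOSE,np.ones((3,3))))
    for i in range(1,n):
        if st[i,4]<40: continue
        q=P[(l==i)&m]; mm=q[:,:2]
        c0,r0=cv2.minEnclosingCircle(mm.astype(np.float32))
        print(c[i].round(1),st[i,4],"z",np.nanmedian(q[:,2]).round(1),"med",q.mean(0)[:2].round(1),"circ",np.round(c0,1),round(r0,1))
E
python3 - <<'E'
from h import *
for n in("scene","side","wrist"):
    f=dict(np.load(f"f_{n}.npz"));print(n);rings(f)
    P=cloud(f)
    hsv=cv2.cvtColor(f["pixels"],cv2.COLOR_RGB2HSV)
    def rep(name,m):
        n_,l,st,c=cv2.connectedComponentsWithStats(m.astype(np.uint8))
        for i in range(1,n_):
            if st[i,4]<60: continue
            q=P[l==i][:,:2].astype(np.float32);rr=cv2.minAreaRect(q)
            print(' ',name,c[i].round(),st[i,4],"z",np.nanmedian(P[l==i][:,2]).round(1),"rect",np.round(rr[0],1),np.round(rr[1],1),round(rr[2],1))
    z=P[...,2];y=P[...,1];x=P[...,0]
    w=(x>150)&(x<800)&(abs(y)<480)
    rep("stand",w&(z>46)&(z<53)&(y>150))
    rep("handle",w&(z>108)&(z<119)&(y>150))
    rep("counter",w&(z>33)&(z<39)&(y<-100)&(hsv[...,2]<70))
    rep("flat",w&(z>2.5)&(z<7)&(x>400))
    rep("cups/vase",w&(z>53)&(z<140)&(hsv[...,2]>90))
E
```

```text
scene
[362.  188.9] 142 z 24.8 med [471.2  -3.3] circ [470.7  -4.1] 21.0
[384.6 222.7] 158 z 24.5 med [469.5 115.1] circ [467.9 114.4] 20.6
[400.4 257.5] 176 z 24.7 med [484.5 219.3] circ [483.9 218.7] 19.9
[615.1 374.5] 84 z 25.8 med [209.6 681.3] circ [201.5 680.2] 26.6
  stand [425. 309.] 613 z 49.2 rect [507.8 364.5] [71.6 71.7] 88.5
  handle [363. 337.] 218 z 117.7 rect [683.9 373.8] [45.  44.4] 19.6
  counter [293. 102.] 174 z 35.1 rect [ 508.9 -365.2] [92.6 46.3] 87.4
  flat [295. 189.] 1046 z 4.1 rect [ 627.9 -106.5] [154.5 151.2] 89.6
  flat [331. 251.] 1495 z 4.1 rect [627.7 113.5] [169.7 161.2] 3.1
  cups/vase [238. 118.] 121 z 55.6 rect [ 684.1 -361.6] [41.5 45.3] 52.9
  cups/vase [428. 304.] 147 z 75.0 rect [498.6 364.6] [48.8 30.9] 2.3
  cups/vase [362. 344.] 837 z 88.5 rect [685.8 377.8] [63.5 70.6] 55.6
side
[121.8  78.5] 69 z 25.0 med [ 225.9 1012. ] circ [ 229.4 1019.9] 33.2
[252.2 173. ] 100 z 24.3 med [481.2 212.7] circ [481.2 215.5] 20.0
[258.3 195.2] 120 z 24.9 med [467.1 111.8] circ [467.  113.9] 20.6
[307.7 291.9] 264 z 24.9 med [ 458.2 -222.2] circ [ 460.7 -2
[... 286 characters left out ...]

  flat [359. 243.] 2089 z 3.5 rect [ 626.1 -110.6] [152.3 150. ] 88.2
  cups/vase [296. 116.] 221 z 80.4 rect [660.2 367.6] [27.1 56.8] 10.7
  cups/vase [243. 127.] 177 z 81.6 rect [505.  359.5] [25.3 27.8] 73.5
  cups/vase [455. 300.] 409 z 55.7 rect [ 681.2 -364.9] [45.3 45.2] 79.8
wrist
[291.   62.5] 1158 z 25.2 med [469.6 113.6] circ [469.5 113.4] 19.0
[295.5 176.2] 855 z 25.0 med [471.2  -4.2] circ [471.1  -4.7] 19.1
[292.8 329.7] 559 z 25.0 med [ 462.1 -217.3] circ [ 462.  -218.9] 19.6
  flat [439.  69.] 14595 z 3.3 rect [626.5  98.8] [149.4 169. ] 90.0
  flat [418. 242.] 8374 z 3.3 rect [ 628.2 -108.3] [150. 150.] 88.3
  flat [547. 257.] 62 z 5.1 rect [ 794.9 -118.5] [31.4  5.8] 82.4
```

```bash
python3 -m inch '[[1,40,1,-4,0,0,0],[1,80,2,-8,0,0,0],[1,120,3,-12,0,0,0],[1,160,4,-16,0,0,0],[1,200,5,-20,0,0,0],[1,240,6,-24,0,0,0],[1,280,7,-28,0,0,0],[1,320,7,-30,0,0,0],[1,340,7,-30,0,0,0],[1,340,7,-30,0,0,0]]'
python3 - <<'E'
from h import *
f=grab("wrist","w1.png");P=cloud(f);z=P[...,2]
for nm,m in(("stand",(z>46)&(z<53)),("collar",(z>53)&(z<59)),("handle",(z>112)&(z<120)&(P[...,0]<600))):
    q=P[m][:,:2].astype(np.float32);print(nm,len(q),np.nanmedian(z[m]),cv2.minAreaRect(q),cv2.minEnclosingCircle(q))
rings(f)
print(bot.state()["ee_pos"])
E
```

```text
time: 0.98
ee_pos: [506.0, 344.7, 228.6]
eef_rot: [0.705, 0.709, -0.0, -0.001]
contact_force: [-0.6, -0.5, -0.5]
grip_width: 85.6
grasp_force: 0.0
stand 3332 49.1055368442679 ((289.8769836425781, 210.08975219726562), (630.6981201171875, 95.72708129882812), 35.286624908447266) ((301.662841796875, 193.4358367919922), 316.5426330566406)
collar 518 55.31260813245217 ((352.63580322265625, 230.1901092529297), (739.778564453125, 102.15126037597656), 30.767921447753906) ((368.9574890136719, 202.77537536621094), 370.3365783691406)
handle 291 114.9764103137482 ((508.2672424316406, 364.22125244140625), (15.82595443725586, 15.965048789978027), 10.241232872009277) ((508.399658203125, 364.5292663574219), 10.062945365905762)
[303.8 258.7] 577 z 25.1 med [484.4 219.2] circ [484.8 218. ] 19.4
[294.5 322.1] 494 z 25.0 med [469.8 115.4] circ [469.2 114. ] 19.9
[506.15708977 342.20275865 228.67401988]
```

View pics/w1.png

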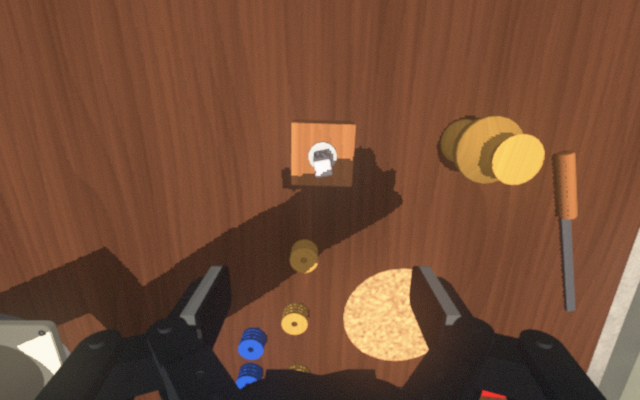

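Wrist view: the stand is at (324,155) with the gauge handle top at (322,170). The vase at (500,150) is clear of it. The handle measures 15.8 x 16 mm, turned 10.2°. I turn the tool to match.

```bash
cat >> h.py <<'E'
def to(x,y,z,yaw=None):
    """tool-axis shift (mm) to bring the measured TCP to x,y,z"""
    s=bot.state();Rm=R.from_quat(s["eef_rot"]).as_matrix()
    d=Rm.T@(np.array([x,y,z])-s["ee_pos"])
    ang=np.degrees(np.arctan2(Rm[1,1],Rm[0,1]))
    print("t%.2f"%s["time"],"at",s["ee_pos"].round(1),"shift",d.round(1),"yaw of close axis",ang.round(2),"tilt",Rm[:,2].round(3),"F",s["contact_force"].round(1),"w",round(s["grip_width"],1))
E
python3 -m inch '[[1,22,1,0,0,0,-0.1],[1,24,1,0,0,0,-0.178],[1,24,1,0,0,0,-0.178],[1,24,1,0,0,0,-0.178],[1,24,1,0,0,0,-0.178],[1,24,1,0,0,0,-0.178]]'
python3 -c "
from h import *
to(508.3,364.3,78)
f=grab('wrist');P=cloud(f);z=P[...,2]
m=(z>112)&(z<120)&(abs(P[...,0]-508)<25)&(abs(P[...,1]-364)<25)
q=P[m][:,:2].astype(np.float32);print(len(q),cv2.minAreaRect(q))
to(508.3,364.3,78)
"
```

```text
time: 1.53
ee_pos: [508.2, 362.8, 230.2]
eef_rot: [0.642, 0.766, -0.0, 0.0]
contact_force: [0.6, -0.3, 0.6]
grip_width: 85.0
grasp_force: 0.0
t1.53 at [508.2 362.8 230.2] shift [  1.5   0.3 152.2] yaw of close axis 10.05 tilt [ 0. -0. -1.] F [ 0.6 -0.3  0.6] w 85.0
255 ((508.1170654296875, 364.55316162109375), (14.342453002929688, 15.350573539733887), 10.455941200256348)
t1.58 at [508.2 363.  230.3] shift [  1.3   0.3 152.3] yaw of close axis 10.07 tilt [ 0. -0. -1.] F [ 0.6 -0.4  1. ] w 85.4
```

```bash
python3 -m inch '[[1,1.3,0.2,40,0,0,0],[1,1.3,0.2,80,0,0,0],[1,1.3,0.2,115,0,0,0],[1,1.3,0.2,140,0,0,0],[1,1.3,0.2,152,0,0,0],[1,1.3,0.2,152,0,0,0],[0.5,1.3,0.2,152,0,0,0],[0.3,1.3,0.2,152,0,0,0],[0.1,1.3,0.2,152,0,0,0],[0,1.3,0.2,152,0,0,0]]'
python3 -m inch '[[0,0,0,0,0,0,0],[0,0,0,0,0,0,0],[0,0,0,0,0,0,0],[0,0,0,0,0,0,0],[0,0,0,0,0,0,0],[0,0,0,0,0,0,0]]'
python3 -c "
from h import *
to(508.3,364.3,150)"
```

```text
time: 2.42
ee_pos: [509.1, 366.0, 80.0]
eef_rot: [0.642, 0.767, 0.002, 0.0]
contact_force: [-1.2, 0.5, -0.9]
grip_width: 38.5
grasp_force: 0.0
time: 2.92
ee_pos: [508.4, 365.8, 79.3]
eef_rot: [0.641, 0.767, 0.001, 0.0]
contact_force: [-1.4, -2.1, 5.7]
grip_width: 13.2
grasp_force: 58.7
t2.92 at [508.4 365.8  79.3] shift [ -1.4  -0.2 -70.7] yaw of close axis 10.21 tilt [ 0.001  0.001 -1.   ] F [-1.4 -2.1  5.7] w 13.2
```

```bash
python3 -m inch '[[0,0,0,-20,0,0,0],[0,0,0,-50,0,0,0],[0,0,0,-85,0,0,0],[0,0,0,-120,0,0,0],[0,0,0,-120,0,0,0],[0,0,0,-120,0,0,0]]'
python3 -c "
from h import *
to(508.3,364.3,150)
f=grab('wrist','w2.png')
to(508.3,364.3,150);to(0,0,0)"
```

```text
time: 3.42
ee_pos: [509.4, 366.3, 200.6]
eef_rot: [0.641, 0.767, 0.003, 0.001]
contact_force: [0.1, 0.5, -1.4]
grip_width: 12.9
grasp_force: 59.0
t3.42 at [509.4 366.3 200.6] shift [-1.9 -1.7 50.6] yaw of close axis 10.2 tilt [ 0.005  0.003 -1.   ] F [ 0.1  0.5 -1.4] w 12.9
t3.47 at [508.2 365.5 198.2] shift [-1.2 -0.1 48.2] yaw of close axis 10.2 tilt [ 0.001  0.001 -1.   ] F [ 0.3 -0.7 -2.7] w 13.4
t3.47 at [508.2 365.5 198.2] shift [-269.8 -565.   197.6] yaw of close axis 10.2 tilt [ 0.001  0.001 -1.   ] F [ 0.3 -0.7 -2.7] w 13.4
```

View pics/w2.png

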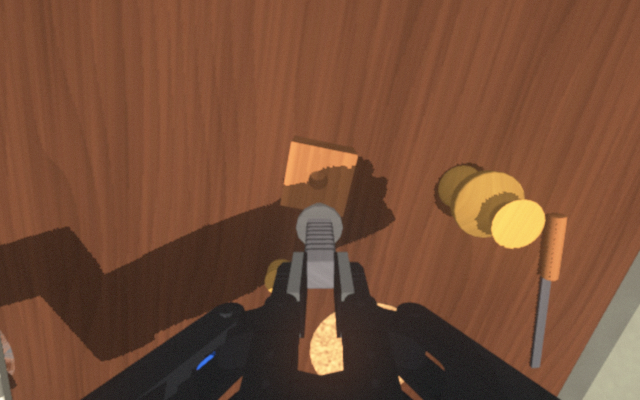

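The gauge is in the hand. Its collar is at (319,227) and the empty stand hole at (318,178). I measure the gauge axis in the camera and the stand hole.

```bash
cat >> h.py <<'E'
def gauge(f,verbose=True):
    """collar centre in world, by depth in the band where it must be"""
    s=bot.state();t=s["ee_pos"];P=cloud(f);z=P[...,2]
    m=(abs(z-(t[2]-23.3))<5)&(np.hypot(P[...,0]-t[0],P[...,1]-t[1])<30)
    zz=np.nanmedian(z[m]);q=P[m];q=q[abs(q[:,2]-zz)<2]
    c,r=cv2.minEnclosingCircle(q[:,:2].astype(np.float32))
    print("collar n",len(q),"z",zz.round(1),"c",np.round(c,1),"r",round(r,1),"rel TCP",(np.array([*c,zz])-t).round(1))
    return q
E
python3 -c "
from h import *
f=grab('wrist');q=gauge(f)
from scipy.optimize import least_squares
h=cv2.convexHull(q[:,:2].astype(np.float32))[:,0]
o=least_squares(lambda p:np.hypot(h[:,0]-p[0],h[:,1]-p[1])-16,[508,365],loss='soft_l1');print('fit r16',o.x.round(2),o.fun.round(1))
to(508,365,200)
for n in('scene','side'):
  f=grab(n,n+'2.png');P=cloud(f);s=bot.state()['ee_pos']
  import pickle;pickle.dump(f,open(n+'2.pkl','wb'))
  m=(P[...,2]<s[2]-12)&(P[...,2]>s[2]-70)&(np.hypot(P[...,0]-s[0],P[...,1]-s[1])<30)
  for lo in range(135,185,5):
    k=m&(P[...,2]>=lo)&(P[...,2]<lo+5)
    if k.any(): print(n,lo,k.sum(),P[k].mean(0).round(1))
to(508,365,200)
"
```

```text
collar n 796 z 174.0 c [507.7 364.1] r 15.9 rel TCP [  0.4  -0.8 -22.6]
fit r16 [507.93 363.82] [-0.5 -0.6 -0.5 -0.4 -0.2 -0.3 -0.  -0.2 -0.1 -0.2 -0.1 -0.1 -0.1 -0.2
  0.1 -0.2 -0.2 -0.1 -0.1 -0.4 -0.  -0.4 -0.4 -0.5 -0.8 -0.7 -0.5 -0.4]
t3.52 at [507.3 364.9 196.6] shift [ 0.   0.7 -3.4] yaw of close axis 10.2 tilt [-0.002 -0.001 -1.   ] F [ 0.1 -0.7 -1.4] w 13.4
scene 135 2 [511.4 363.9 137.8]
scene 140 2 [511.2 366.1 142.6]
scene 145 1 [510.7 369.7 147.5]
scene 165 15 [514.8 370.9 168. ]
scene 170 64 [510.7 367.8 172.7]
scene 175 18 [511.8 368.4 176.8]
scene 180 6 [512.6 364.9 182.1]
side 135 7 [503.4 357.6 138.4]
side 140 9 [501.5 358.6 142.1]
side 145 10 [502.4 357.7 147.9]
side 150 8 [503.8 358.6 152.4]
side 155 8 [503.9 358.4 157.1]
side 160 4 [503.9 355.6 161.5]
side 165 20 [501.3 352.4 168.1]
side 170 33 [503.1 356.8 171.8]
side 175 15 [503.3 356.1 177.3]
side 180 13 [503.1 357.7 182. ]
t3.62 at [506.9 364.5 195.6] shift [ 0.3  1.2 -4.4] yaw of close axis 10.2 tilt [-0.004 -0.003 -1.   ] F [ 0.2 -0.7 -1.7] w 13.8
```

```bash
python3 -m inch '[[0,0,0,0,0,0,0],[0,0,0,0,0,0,0],[0,0,0,0,0,0,0],[0,0,0,0,0,0,0],[0,0,0,0,0,0,0],[0,0,0,0,0,0,0],[0,0,0,0,0,0,0],[0,0,0,0,0,0,0]]'
python3 -c "
from h import *
f=grab('wrist');q=gauge(f)
for i in range(3):
  f=grab('wrist');q=gauge(f);to(508,365,200)
"
```

```text
time: 4.28
ee_pos: [508.0, 365.4, 198.1]
eef_rot: [0.641, 0.767, 0.0, 0.0]
contact_force: [0.3, -0.2, -0.8]
grip_width: 13.1
grasp_force: 58.9
collar n 792 z 174.0 c [507.7 364.3] r 16.0 rel TCP [ -0.3  -1.1 -24.1]
collar n 798 z 174.0 c [507.8 364. ] r 16.0 rel TCP [ -0.2  -1.4 -24.1]
t4.38 at [508.  365.3 198.1] shift [-0.3 -0.1 -1.9] yaw of close axis 10.2 tilt [ 0.  0. -1.] F [ 0.2 -0.6 -1.1] w 13.6
collar n 799 z 174.0 c [507.6 364. ] r 15.9 rel TCP [ -0.4  -1.3 -24.1]
t4.43 at [508.  365.4 198.1] shift [-0.4 -0.  -1.9] yaw of close axis 10.2 tilt [ 0.  0. -1.] F [-0.5 -0.2 -1.2] w 13.3
collar n 791 z 174.0 c [507.6 364.1] r 15.9 rel TCP [ -0.4  -1.2 -24.1]
t4.48 at [508.  365.3 198.1] shift [-0.3 -0.  -1.9] yaw of close axis 10.2 tilt [ 0.  0. -1.] F [ 0.2  0.1 -1.3] w 13.5
```

```bash
python3 -m inch '[[0,-20,-4,0,0,0,0],[0,-58,-11,0,0,0,0],[0,-96,-18.5,0,0,0,0],[0,-134,-26,0,0,0,0],[0,-172,-33,0,0,0,0],[0,-210,-40.5,0,0,0,0],[0,-248,-48,0,0,0,0],[0,-286,-55,0,0,0,0],[0,-324,-62.5,0,0,0,0],[0,-360,-69,0,0,0,0]]'
python3 -m inch '[[0,-38,-7.3,0,0,0,0.02],[0,-76,-14.6,0,0,0,0.05],[0,-114,-22,0,0,0,0.08],[0,-152,-29,0,0,0,0.11],[0,-190,-36.5,0,0,0,0.14],[0,-228,-44,0,0,0,0.178],[0,-266,-51,0,0,0,0.178],[0,-304,-58.5,0,0,0,0.178],[0,-335,-64.5,0,0,0,0.178],[0,-360,-69,0,0,0,0.178]]'
python3 -m inch '[[0,0,0,0,0,0,0],[0,0,0,0,0,0,0],[0,0,0,0,0,0,0],[0,0,0,0,0,0,0],[0,0,0,0,0,0,0],[0,0,0,0,0,0,0],[0,0,0,0,0,0,0],[0,0,0,0,0,0,0],[0,0,0,0,0,0,0],[0,0,0,0,0,0,0]]'
python3 -c "
from h import *
to(499,-367,120);f=grab('wrist','w3.png');gauge(f)
P=cloud(f);z=P[...,2];m=(z>33)&(z<39)&(P[...,0]>440)&(P[...,0]<570)&(P[...,1]<-300)
q=P[m][:,:2].astype(np.float32);print(cv2.minAreaRect(q),np.median(z[m]))
I=f['pixels'];w=(I.min(-1)>150)&(I.astype(int).max(-1)-I.min(-1)<30)&(P[...,2]<40)&(P[...,2]>24)&(P[...,1]<-300)
n,l,st,c=cv2.connectedComponentsWithStats(w.astype(np.uint8))
for i in range(1,n):
  if st[i,4]>20: k=l==i;print(c[i].round(1),st[i,4],P[k].mean(0).round(1),cv2.minEnclosingCircle(P[k][:,:2].astype(np.float32)))
rings(f)
"
```

```text
time: 5.32
ee_pos: [503.4, -3.2, 198.4]
eef_rot: [0.642, 0.767, 0.0, 0.0]
contact_force: [0.2, -0.3, -1.3]
grip_width: 13.3
grasp_force: 59.0
time: 6.15
ee_pos: [498.9, -370.7, 197.9]
eef_rot: [0.708, 0.706, -0.0, 0.0]
contact_force: [0.5, -0.2, -1.6]
grip_width: 13.3
grasp_force: 59.0
time: 6.98
ee_pos: [499.7, -367.6, 198.1]
eef_rot: [0.707, 0.707, -0.0, 0.0]
contact_force: [-0.1, -0.2, -1.6]
grip_width: 13.4
grasp_force: 59.0
t6.98 at [ 499.7 -367.6  198.1] shift [ 0.6 -0.7 78.1] yaw of close axis 0.02 tilt [ 0. -0. -1.] F [-0.1 -0.2 -1.6] w 13.4
collar n 797 z 174.0 c [ 499.  -368.7] r 15.8 rel TCP [ -0.6  -1.  -24.1]
((522.659912109375, -368.5966796875), (70.09403991699219, 90.34455871582031), 1.0065654516220093) 35.30211454397494
[362.8 149.1] 122 [ 545.  -339.2   35.6] ((542.7060546875, -344.40032958984375), 15.15068531036377)
[475.8 149.5] 24 [ 668.1 -340.7   28.9] ((668.400634765625, -340.7292785644531), 5.335346221923828)
[462.9 165. ] 55 [ 656.9 -357.9   28.4] ((658.9677124023438, -359.19732666015625), 12.798028945922852)
[331.2 175.2] 135 [ 512.  -368.9   30.6] ((511.9717102050781, -368.94580078125), 7.423783779144287)
[281.2  23.2] 1331 z 25.1 med [ 461.9 -219.2] circ [ 461.9 -219.4] 19.1
```

View pics/w3.png

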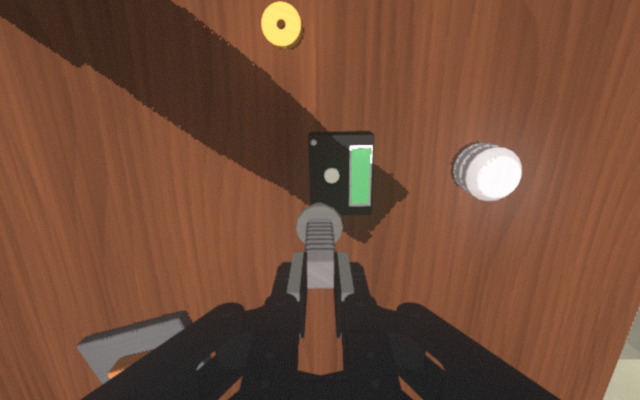

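Wrist view: the counter is at (341,173) with its white button at (331,175). The collar is at (319,227), the cups are at (488,172) and boss 5 is at (281,24). The button is at (512.3,-368.9), which agrees with the counter centre less 10 mm.

```bash
python3 -m inch '[[0,0,13,20,0,0,0],[0,0,13.3,50,0,0,0],[0,0,13.3,80,0,0,0],[0,0,13.3,96,0,0,0],[0,0,13.3,100,0,0,0],[0,0,13.3,100,0,0,0],[0,0,13.3,100,0,0,0],[0,0,13.3,100,0,0,0],[0,0,13.3,100,0,0,0],[0,0,13.3,100,0,0,0]]'
python3 -m inch '[[0,0,0,3,0,0,0],[0,0,0,6,0,0,0],[0,0,0,8,0,0,0],[0,0,0,10,0,0,0],[0,0,0,10,0,0,0],[0,0,0,10,0,0,0],[0,0,0,10,0,0,0],[0,0,0,10,0,0,0]]'
python3 -c "
from h import *
to(513,-368,86.7)"
```

```text
time: 7.87
ee_pos: [513.8, -368.4, 99.7]
eef_rot: [0.707, 0.707, 0.0, 0.002]
contact_force: [-0.1, 0.2, -0.9]
grip_width: 13.2
grasp_force: 59.0
time: 8.53
ee_pos: [513.1, -367.9, 88.3]
eef_rot: [0.707, 0.707, 0.0, 0.0]
contact_force: [-0.3, 0.1, 1.9]
grip_width: 13.7
grasp_force: 59.3
t8.53 at [ 513.1 -367.9   88.3] shift [-0.1 -0.1  1.6] yaw of close axis 0.0 tilt [ 0. -0. -1.] F [-0.3  0.1  1.9] w 13.7
```

```bash
python3 -m inch '[[0,0,0,1,0,0,0],[0,0,0,2,0,0,0],[0,0,0,3,0,0,0],[0,0,0,3,0,0,0],[0,0,0,3,0,0,0],[0,0,0,3,0,0,0]]'
python3 -c "
from h import *
to(513,-368,86.7)"
```

```text
time: 9.03
ee_pos: [513.6, -368.3, 86.5]
eef_rot: [0.707, 0.707, 0.0, 0.001]
contact_force: [-1.0, 0.1, 6.4]
grip_width: 13.5
grasp_force: 59.9
t9.03 at [ 513.6 -368.3   86.5] shift [ 0.3 -0.6 -0.2] yaw of close axis -0.0 tilt [ 0.002 -0.002 -1.   ] F [-1.   0.1  6.4] w 13.5
```

```bash
python3 -m inch '[[0,0,0,1,0,0,0],[0,0,0,1,0,0,0],[0,0,0,1,0,0,0],[0,0,0,-10,0,0,0],[0,0,0,-30,0,0,0],[0,0,0,-60,0,0,0],[0,0,0,-85,0,0,0],[0,0,0,-85,0,0,0]]'
python3 -m inch '[[0,20,-1,0,0,0,0],[0,56,-3,0,0,0,0],[0,93,-5,0,0,0,0],[0,130,-7,0,0,0,0],[0,167,-9,0,0,0,0],[0,204,-11,0,0,0,0],[0,241,-13,0,0,0,0],[0,278,-15,0,0,0,0],[0,315,-17,0,0,0,0],[0,350,-19,0,0,0,0]]'
python3 -m inch '[[0,37,-2,0,0,0,0],[0,74,-4,0,0,0,0],[0,111,-6,0,0,0,0],[0,148,-8,0,0,0,0],[0,180,-9,0,0,0,0],[0,208,-10,0,0,0,0],[0,228,-10,0,0,0,0],[0,236,-10,0,0,0,0],[0,236,-10,0,0,0,0],[0,236,-10,0,0,0,0]]'
python3 -m inch '[[0,0,0,0,0,0,0],[0,0,0,0,0,0,0],[0,0,0,0,0,0,0],[0,0,0,0,0,0,0],[0,0,0,0,0,0,0],[0,0,0,0,0,0,0]]'
python3 -c "
from h import *
f=grab('wrist','w4.png');gauge(f);rings(f);to(484,218,90)
f=grab('scene');rings(f)
f=grab('side');rings(f)"
```

```text
time: 9.7
ee_pos: [515.4, -369.4, 176.0]
eef_rot: [0.707, 0.707, 0.001, 0.005]
contact_force: [0.1, -0.6, 0.5]
grip_width: 13.2
grasp_force: 59.0
time: 10.53
ee_pos: [492.8, -15.8, 169.3]
eef_rot: [0.707, 0.707, -0.0, -0.001]
contact_force: [1.3, -0.2, -1.3]
grip_width: 13.0
grasp_force: 59.0
time: 11.37
ee_pos: [483.5, 217.7, 169.3]
eef_rot: [0.707, 0.707, -0.001, 0.0]
contact_force: [0.3, -0.4, -1.7]
grip_width: 13.2
grasp_force: 59.0
time: 11.87
ee_pos: [484.1, 217.9, 170.1]
eef_rot: [0.707, 0.707, 0.0, 0.0]
contact_force: [0.3, -0.3, -1.6]
grip_width: 13.5
grasp_force: 59.0
collar n 787 z 146.1 c [483.4 216.6] r 15.8 rel TCP [ -0.7  -1.4 -24. ]
[320.4 178.6] 998 z 25.1 med [484.3 218.5] circ [484.5 217.9] 19.1
[311.1 348.1] 580 z 25.0 med [472.3  -3.1] circ [470.5  -4.5] 20.0
t11.92 at [484.  218.  170.1] shift [ 0.  -0.  80.1] yaw of close axis -0.03 tilt [ 0.  0. -1.] F [-0.1 -1.3 -1.2] w 13.7
[329.3 132.5] 112 z 24.1 med [ 461.4 -217.2] circ [ 461.3 -218.3] 20.9
[362.2 188.8] 139 z 24.5 med [470.6  -3.4] circ [470.8  -4.2] 19.3
[384.6 222.6] 157 z 24.7 med [469.5 114.8] circ [469.4 114.4] 20.2
[400.5 257.4] 173 z 24.8 med [484.2 219.3] circ [483.7 218.9] 20.2
[614.7 374.1] 96 z 25.6 med [209.5 680.1] circ [201.1 679.8] 27.1
[122.2  78.6] 78 z 24.7 med [ 228.9 1012.2] circ [ 229.5 1018.7] 30.0
[251.6 173. ] 114 z 24.6 med [482.  213.3] circ [481.8 217.2] 20.8
[259.  195.3] 107 z 25.0 med [470.7 111.8] circ [470.1 111.9] 18.9
[274.2 224.1] 105 z 25.0 med [466.6  -6.8] circ [468.1  -5.9] 20.2
[307.5 292.3] 219 z 24.6 med [ 458.3 -221.6] circ [ 460.1 -219.5] 20.1
```

View pics/w4.png

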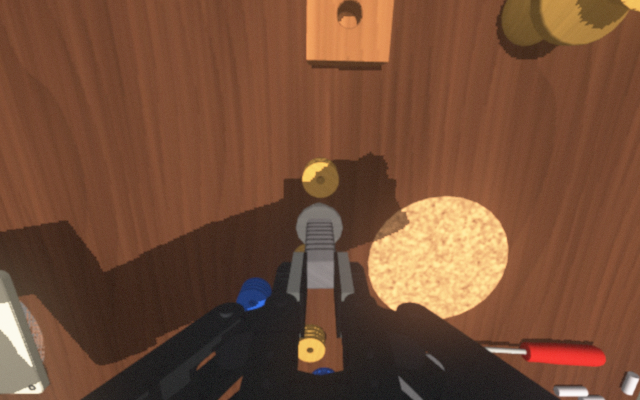

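Boss 1 is at (320,178) in the wrist view, inside the arm's shadow. Its centre is 1.0 mm (x) and 1.5 mm (y) from the collar axis. I bring the pin over it and lower it gently.

```bash
python3 -m inch '[[0,1.5,1,20,0,0,0],[0,1.5,1,45,0,0,0],[0,1.5,1,68,0,0,0],[0,1.5,1,78,0,0,0],[0,1.5,1,80,0,0,0],[0,1.5,1,80,0,0,0],[0,1.5,1,80,0,0,0],[0,1.5,1,80,0,0,0],[0,1.5,1,80,0,0,0],[0,1.5,1,80,0,0,0]]'
python3 -m inch '[[0,0,0,2,0,0,0],[0,0,0,4,0,0,0],[0,0,0,5,0,0,0],[0,0,0,6,0,0,0],[0,0,0,6.5,0,0,0],[0,0,0,7,0,0,0],[0,0,0,7,0,0,0],[0,0,0,7,0,0,0]]'
python3 -c "
from h import *
to(484,218,75)"
```

```text
time: 12.85
ee_pos: [485.7, 220.1, 91.1]
eef_rot: [0.707, 0.707, 0.001, 0.0]
contact_force: [-0.1, -0.6, -1.6]
grip_width: 13.4
grasp_force: 59.0
time: 13.52
ee_pos: [486.1, 220.4, 85.0]
eef_rot: [0.707, 0.707, 0.002, 0.001]
contact_force: [-1.8, -0.5, 8.2]
grip_width: 13.4
grasp_force: 60.1
t13.52 at [486.1 220.4  85. ] shift [-2.4 -2.1  9.9] yaw of close axis 0.0 tilt [ 0.003  0.002 -1.   ] F [-1.8 -0.5  8.2] w 13.4
```

```bash
python3 -m inch '[[0,0,0,0,0,0,0],[0,0,0,0,0,0,0],[0,0,0,0,0,0,0],[0,0,0,0,0,0,0],[0,0,0,0,0,0,0],[0,0,0,0,0,0,0],[0,0,0,0,0,0,0]]'
python3 -c "
from h import *
to(485,219.4,85)
f=grab('wrist','w5.png');gauge(f);rings(f)
f=grab('side','s5.png');P=cloud(f);rings(f)
I=f['pixels'];cv2.imwrite('pics/s5c.png',cv2.resize(I[120:220,200:320,::-1],None,fx=5,fy=5,interpolation=2))
"
```

```text
time: 14.1
ee_pos: [486.1, 220.4, 85.0]
eef_rot: [0.707, 0.707, 0.002, 0.001]
contact_force: [-1.4, -0.6, 8.1]
grip_width: 13.2
grasp_force: 60.1
t14.10 at [486.1 220.4  85. ] shift [-1.  -1.1 -0. ] yaw of close axis 0.01 tilt [ 0.003  0.002 -1.   ] F [-1.4 -0.6  8.1] w 13.2
collar n 795 z 60.9 c [484.7 218.6] r 15.9 rel TCP [ -1.4  -1.8 -24. ]
[317.4 199.3] 843 z 25.1 med [484.1 226.9] circ [484.3 217.9] 19.1
[312.8 318.7] 492 z 25.1 med [479.7 114.4] circ [474.8 113.7] 18.5
[121.6  78.7] 77 z 25.3 med [ 226.4 1011.8] circ [ 229.5 1016.8] 35.1
[251.8 173.6] 84 z 24.2 med [480.8 211.5] circ [482.4 215.3] 19.9
[258.9 195.5] 112 z 24.8 med [469.  111.1] circ [468.3 112.6] 20.4
[283.7 212.5] 105 z 24.9 med [499.4  24.2] circ [500.6  23.8] 19.3
[307.5 292. ] 252 z 24.6 med [ 458.7 -222.2] circ [ 460.2 -218.8] 20.4
```

View pics/s5c.png

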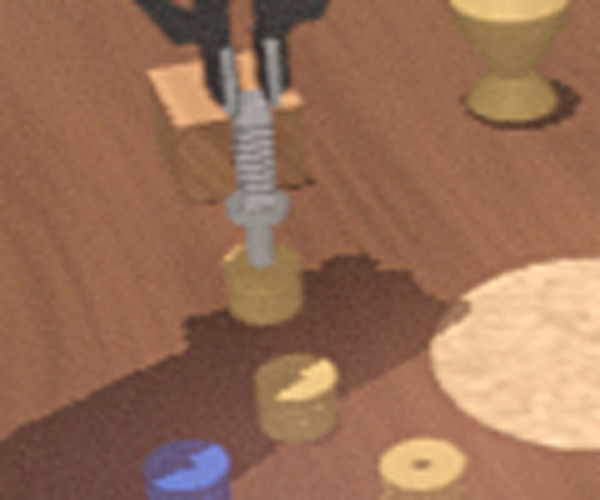

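The pin stands upright on the mouth of boss 1 (crop centre (262,260)): it refuses, well centred to 0.8 mm. The side camera also shows boss 3 knocked to about (500,24). On to boss 2.

```bash
python3 -m inch '[[0,0,0,-15,0,0,0],[0,0,0,-40,0,0,0],[0,-10,-2,-55,0,0,0],[0,-40,-6,-60,0,0,0],[0,-75,-11,-60,0,0,0],[0,-98,-14.5,-60,0,0,0],[0,-104,-15,-60,0,0,0],[0,-104,-15,-60,0,0,0],[0,-104,-15,-60,0,0,0],[0,-104,-15,-60,0,0,0]]'
python3 -m inch '[[0,0,0,0,0,0,0],[0,0,0,0,0,0,0],[0,0,0,0,0,0,0],[0,0,0,0,0,0,0],[0,0,0,0,0,0,0],[0,0,0,0,0,0,0]]'
python3 -c "
from h import *
f=grab('wrist');gauge(f);rings(f);to(469.4,114,90)"
```

```text
time: 15.03
ee_pos: [470.3, 116.7, 142.9]
eef_rot: [0.707, 0.707, 0.0, -0.0]
contact_force: [0.4, -0.2, -2.3]
grip_width: 13.3
grasp_force: 59.0
time: 15.53
ee_pos: [469.9, 115.9, 142.9]
eef_rot: [0.707, 0.707, -0.0, -0.0]
contact_force: [-0.5, -0.3, -1.8]
grip_width: 13.2
grasp_force: 59.0
collar n 793 z 118.9 c [469.4 114.8] r 15.9 rel TCP [ -0.6  -1.1 -24. ]
[337.2  71.2] 1597 z 25.1 med [484.4 218. ] circ [484.4 217.7] 19.0
[319.8 187.1] 1101 z 25.1 med [469.6 115.3] circ [469.5 113.6] 19.2
[360.1 260.7] 231 z 25.0 med [511.5  35.6] circ [509.3  30. ] 17.7
t15.58 at [469.9 115.9 143. ] shift [-1.9 -0.5 53. ] yaw of close axis 0.01 tilt [-0. -0. -1.] F [-0.4 -0.  -0.8] w 13.5
```

```bash
python3 -m inch '[[0,-1.2,0.1,20,0,0,0],[0,-1.2,0.1,40,0,0,0],[0,-1.2,0.1,50,0,0,0],[0,-1.2,0.1,53,0,0,0],[0,-1.2,0.1,53,0,0,0],[0,-1.2,0.1,53,0,0,0],[0,-1.2,0.1,53,0,0,0],[0,-1.2,0.1,53,0,0,0]]'
python3 -m inch '[[0,0,0,2,0,0,0],[0,0,0,4,0,0,0],[0,0,0,5,0,0,0],[0,0,0,6,0,0,0],[0,0,0,6.5,0,0,0],[0,0,0,7,0,0,0],[0,0,0,7,0,0,0],[0,0,0,7,0,0,0],[0,0,0,7,0,0,0],[0,0,0,7,0,0,0]]'
python3 -c "
from h import *
to(485,219.4,75)
f=grab('wrist');gauge(f);rings(f)
"
```

```text
time: 16.25
ee_pos: [470.9, 114.8, 91.0]
eef_rot: [0.707, 0.707, 0.001, 0.001]
contact_force: [0.6, -1.1, -0.9]
grip_width: 13.6
grasp_force: 59.0
time: 17.08
ee_pos: [471.4, 114.9, 84.9]
eef_rot: [0.707, 0.707, 0.002, 0.001]
contact_force: [-0.3, 0.4, 9.2]
grip_width: 13.4
grasp_force: 60.2
t17.08 at [471.4 114.9  84.9] shift [104.4  13.6  10. ] yaw of close axis 0.0 tilt [ 0.003  0.001 -1.   ] F [-0.3  0.4  9.2] w 13.4
collar n 789 z 61.0 c [470.2 113.5] r 15.9 rel TCP [ -1.2  -1.5 -23.9]
[338.9  63.9] 2547 z 25.2 med [484.3 218. ] circ [484.3 217.5] 18.9
[317.2 198.5] 887 z 25.0 med [469.3 122.1] circ [469.6 113.8] 18.9
[373. 293.] 60 z 25.1 med [517.3  35.7] circ [517.5  33.6] 8.7
```

Boss 2 also refuses, centred to 0.6 mm. I hold it a bit longer, then go to boss 3 at its new place.

```bash
python3 -m inch '[[0,0,0,0,0,0,0],[0,0,0,0,0,0,0],[0,0,0,0,0,0,0],[0,0,0,-15,0,0,0],[0,0,0,-45,0,0,0],[0,-15,5,-60,0,0,0],[0,-45,16,-60,0,0,0],[0,-75,26,-60,0,0,0],[0,-88,30,-60,0,0,0],[0,-90,30,-60,0,0,0]]'
python3 -m inch '[[0,0,0,0,0,0,0],[0,0,0,0,0,0,0],[0,0,0,0,0,0,0],[0,0,0,0,0,0,0],[0,0,0,0,0,0,0],[0,0,0,0,0,0,0],[0,0,0,0,0,0,0],[0,0,0,0,0,0,0]]'
python3 -c "
from h import *
f=grab('wrist','w6.png');gauge(f);rings(f);to(469.4,114,90)
f=grab('scene');rings(f)"
```

```text
time: 17.97
ee_pos: [500.9, 22.1, 143.0]
eef_rot: [0.708, 0.706, -0.0, 0.001]
contact_force: [0.4, 0.1, -2.3]
grip_width: 13.2
grasp_force: 59.0
time: 18.63
ee_pos: [500.0, 24.8, 143.0]
eef_rot: [0.707, 0.707, 0.0, 0.0]
contact_force: [-0.1, -0.6, -1.5]
grip_width: 13.6
grasp_force: 59.0
collar n 795 z 119.0 c [499.4  23.6] r 15.9 rel TCP [ -0.6  -1.1 -24.1]
[285.1  87.7] 1536 z 25.1 med [469.6 113.7] circ [469.6 113.4] 19.0
[323.5 184.7] 1158 z 25.2 med [503.2  26.6] circ [503.4  25.6] 19.3
t18.68 at [500.   24.7 143. ] shift [ 89.3 -30.6  53. ] yaw of close axis 0.02 tilt [ 0. -0. -1.] F [-0.1  0.5 -0.5] w 13.5
[329.2 132.6] 118 z 24.6 med [ 461.6 -217.1] circ [ 460.4 -216.3] 20.3
[357.1 202.1] 144 z 24.9 med [503.   27.7] circ [502.7  27.6] 20.3
[384.5 222.5] 156 z 23.9 med [469.1 114.6] circ [469. 114.] 19.6
[400.5 257.4] 174 z 24.7 med [484. 219.] circ [482.9 218.6] 19.9
[615.6 375.2] 90 z 26.0 med [209.6 681.7] circ [200.4 681.1] 27.4
```

View pics/w6.png

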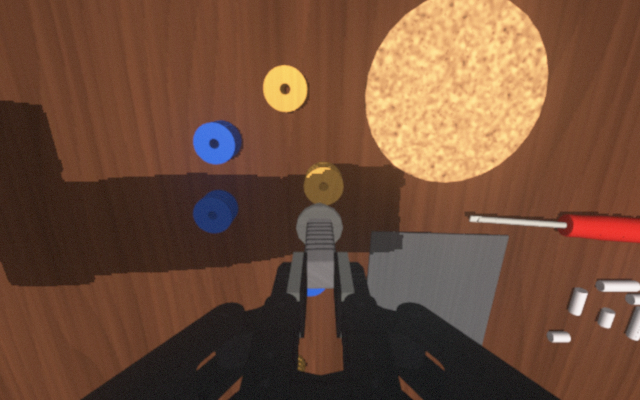

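Boss 3 is at (324,184) in the wrist view, upright. The offset from the pin is +3.8 mm (x) and +1.9 mm (y).

```bash
python3 -m inch '[[0,1.8,3.8,15,0,0,0],[0,1.8,3.8,35,0,0,0],[0,1.8,3.8,48,0,0,0],[0,1.8,3.8,53,0,0,0],[0,1.8,3.8,53,0,0,0],[0,1.8,3.8,53,0,0,0],[0,1.8,3.8,53,0,0,0],[0,1.8,3.8,53,0,0,0]]'
python3 -m inch '[[0,0,0,2,0,0,0],[0,0,0,4,0,0,0],[0,0,0,5,0,0,0],[0,0,0,6,0,0,0],[0,0,0,6.5,0,0,0],[0,0,0,7,0,0,0],[0,0,0,7,0,0,0],[0,0,0,7,0,0,0],[0,0,0,7,0,0,0],[0,0,0,7,0,0,0]]'
python3 -c "
from h import *
to(485,219.4,75)
f=grab('wrist');gauge(f);rings(f)
"
```

```text
time: 19.4
ee_pos: [504.8, 26.4, 91.1]
eef_rot: [0.707, 0.707, 0.001, 0.001]
contact_force: [-0.4, 0.2, -0.4]
grip_width: 13.0
grasp_force: 59.0
time: 20.23
ee_pos: [505.2, 26.5, 84.9]
eef_rot: [0.707, 0.707, 0.001, 0.001]
contact_force: [-1.5, 0.7, 9.0]
grip_width: 13.5
grasp_force: 60.1
t20.23 at [505.2  26.5  84.9] shift [192.9 -20.2   9.9] yaw of close axis 0.0 tilt [ 0.004  0.    -1.   ] F [-1.5  0.7  9. ] w 13.5
collar n 785 z 61.0 c [504.   25.2] r 15.9 rel TCP [ -1.2  -1.2 -24. ]
[268.5  88.7] 2409 z 25.2 med [469.6 113.7] circ [469.4 113.4] 19.2
[317.1 197.8] 922 z 25.1 med [503.   34.1] circ [503.2  25.8] 19.0
```

Boss 3 refuses as well, centred to within 1 mm. On to boss 5.

```bash
python3 -m inch '[[0,0,0,0,0,0,0],[0,0,0,0,0,0,0],[0,0,0,0,0,0,0],[0,0,0,-15,0,0,0],[0,0,0,-45,0,0,0],[0,-20,-4,-60,0,0,0],[0,-55,-10,-60,0,0,0],[0,-90,-16,-60,0,0,0],[0,-125,-21,-60,0,0,0],[0,-160,-27,-60,0,0,0]]'
python3 -m inch '[[0,-35,-6,0,0,0,0],[0,-65,-11,0,0,0,0],[0,-80,-14.5,0,0,0,0],[0,-85,-14.5,0,0,0,0],[0,-85,-14.5,0,0,0,0],[0,-85,-14.5,0,0,0,0],[0,-85,-14.5,0,0,0,0],[0,-85,-14.5,0,0,0,0],[0,-85,-14.5,0,0,0,0],[0,-85,-14.5,0,0,0,0]]'
python3 -m inch '[[0,0,0,0,0,0,0],[0,0,0,0,0,0,0],[0,0,0,0,0,0,0],[0,0,0,0,0,0,0]]'
python3 -c "
from h import *
f=grab('wrist','w7.png');gauge(f);rings(f);to(461.9,-219.3,90)"
```

```text
time: 21.12
ee_pos: [476.6, -134.9, 143.2]
eef_rot: [0.707, 0.707, 0.0, 0.0]
contact_force: [1.2, 0.7, -1.7]
grip_width: 13.1
grasp_force: 59.0
time: 21.95
ee_pos: [462.6, -217.8, 143.1]
eef_rot: [0.707, 0.708, 0.0, -0.0]
contact_force: [1.1, -0.4, -2.4]
grip_width: 13.0
grasp_force: 59.0
time: 22.28
ee_pos: [462.3, -218.6, 143.0]
eef_rot: [0.707, 0.707, -0.0, 0.0]
contact_force: [-0.1, 0.4, -0.8]
grip_width: 13.3
grasp_force: 59.0
collar n 786 z 119.0 c [ 461.8 -219.6] r 15.8 rel TCP [ -0.6  -1.  -24. ]
[319.7 185.7] 1136 z 25.1 med [ 461.8 -217.8] circ [ 461.9 -219. ] 19.0
t22.33 at [ 462.4 -218.7  143. ] shift [-0.6 -0.5 53. ] yaw of close axis -0.0 tilt [ 0. -0. -1.] F [-0.5 -0.5 -0.8] w 13.2
```

```bash
python3 -m inch '[[0,0.4,-0.4,15,0,0,0],[0,0.4,-0.4,35,0,0,0],[0,0.4,-0.4,48,0,0,0],[0,0.4,-0.4,53,0,0,0],[0,0.4,-0.4,53,0,0,0],[0,0.4,-0.4,53,0,0,0],[0,0.4,-0.4,53,0,0,0],[0,0.4,-0.4,53,0,0,0]]'
python3 -m inch '[[0,0,0,2,0,0,0],[0,0,0,4,0,0,0],[0,0,0,5,0,0,0],[0,0,0,6,0,0,0],[0,0,0,6.5,0,0,0],[0,0,0,7,0,0,0],[0,0,0,7,0,0,0],[0,0,0,7,0,0,0],[0,0,0,7,0,0,0],[0,0,0,7,0,0,0]]'
python3 -c "
from h import *
to(485,219.4,75)
f=grab('wrist');gauge(f);rings(f)
"
```

```text
time: 23.0
ee_pos: [462.8, -218.7, 91.1]
eef_rot: [0.707, 0.707, 0.0, 0.001]
contact_force: [-0.1, -1.1, -0.9]
grip_width: 13.1
grasp_force: 59.0
time: 23.83
ee_pos: [463.1, -218.9, 85.0]
eef_rot: [0.707, 0.707, 0.001, 0.002]
contact_force: [-0.2, -0.2, 9.0]
grip_width: 13.4
grasp_force: 60.1
t23.83 at [ 463.1 -218.9   85. ] shift [438.4  21.8   9.3] yaw of close axis -0.0 tilt [ 0.003 -0.002 -1.   ] F [-0.2 -0.2  9. ] w 13.4
collar n 795 z 61.0 c [ 461.8 -219.6] r 16.0 rel TCP [ -1.4  -0.7 -23.9]
[318.2 197. ] 915 z 25.1 med [ 461.8 -210.7] circ [ 461.7 -218.9] 19.0
```

All four refuse, so I rule out a tip offset before trusting that. Pressing lightly, I shift the pin ±1.5 mm and watch for it dropping in.

```bash
echo A; python3 -m inch '[[0,0,0,-1,0,0,0],[0,0.8,0,-1,0,0,0],[0,1.5,0,-1,0,0,0],[0,1.5,0,-1,0,0,0],[0,1.5,0,-1,0,0,0],[0,1.5,0,-1,0,0,0]]'
echo B; python3 -m inch '[[0,-0.8,0,0,0,0,0],[0,-1.6,0,0,0,0,0],[0,-2.4,0,0,0,0,0],[0,-3,0,0,0,0,0],[0,-3,0,0,0,0,0],[0,-3,0,0,0,0,0]]'
echo C; python3 -m inch '[[0,0.8,0.8,0,0,0,0],[0,1.5,1.5,0,0,0,0],[0,1.5,1.5,0,0,0,0],[0,1.5,1.5,0,0,0,0],[0,1.5,1.5,0,0,0,0]]'
echo D; python3 -m inch '[[0,0,-0.8,0,0,0,0],[0,0,-1.6,0,0,0,0],[0,0,-2.4,0,0,0,0],[0,0,-3,0,0,0,0],[0,0,-3,0,0,0,0],[0,0,-3,0,0,0,0]]'
echo E; python3 -m inch '[[0,0,0.8,0,0,0,0],[0,0,1.5,0,0,0,0],[0,0,1.5,0,0,0,0],[0,0,1.5,0,0,0,0]]'
```

```text
A
time: 24.38
ee_pos: [462.7, -217.4, 85.0]
eef_rot: [0.707, 0.707, 0.0, 0.001]
contact_force: [-1.1, 0.5, 5.9]
grip_width: 13.5
grasp_force: 59.8
B
time: 24.88
ee_pos: [462.7, -219.9, 85.0]
eef_rot: [0.707, 0.707, 0.001, 0.001]
contact_force: [-1.1, 0.8, 6.6]
grip_width: 13.1
grasp_force: 59.9
C
time: 25.3
ee_pos: [463.7, -218.5, 84.9]
eef_rot: [0.707, 0.707, -0.0, 0.001]
contact_force: [-2.4, -0.1, 7.9]
grip_width: 13.5
grasp_force: 60.0
D
time: 25.8
ee_pos: [461.7, -218.6, 85.1]
eef_rot: [0.707, 0.707, 0.001, 0.001]
contact_force: [0.9, 0.2, 5.6]
grip_width: 13.3
grasp_force: 59.8
E
time: 26.13
ee_pos: [462.8, -218.6, 85.0]
eef_rot: [0.707, 0.707, 0.0, 0.001]
contact_force: [-1.7, 0.4, 5.3]
grip_width: 13.0
grasp_force: 59.9
```

No drop anywhere in ±1.5 mm. As a cross-check I look at the bores in one close crop sheet.

```bash
python3 - <<'E'
import cv2,numpy as np
T=[('w3',281,24),('w6',285,88),('w6',324,184),('w4',320,178),('w6',214,144),('w0' if 0 else 'wrist0',291,63)]
o=[]
for n,u,v in T:
    I=cv2.imread(f'pics/{n}.png');c=I[max(v-24,0):max(v-24,0)+48,u-24:u+24]
    o.append(cv2.resize(c,(240,240),interpolation=cv2.INTER_NEAREST))
cv2.imwrite('pics/crops.png',np.vstack([np.hstack(o[:3]),np.hstack(o[3:])]))
E
```

```text
(no output)
```

View pics/crops.png

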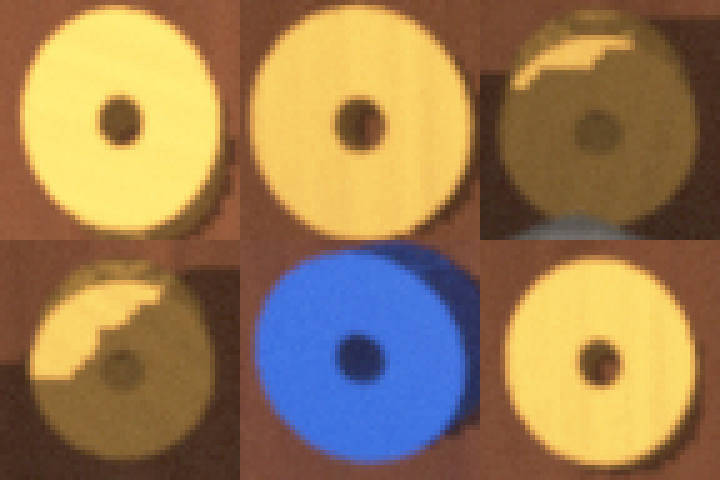

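The crops show narrow dark bores (about 9 px of 42, roughly 8 mm) in all four brass rings, which agrees with the trials: all refuse. The gauge goes back to its stand.

```bash
python3 -m inch '[[0,0,0,-10,0,0,0],[0,0,0,-40,0,0,0],[0,0,0,-75,0,0,0],[0,20,2,-85,0,0,0],[0,55,5,-85,0,0,0],[0,92,8,-85,0,0,0],[0,129,10,-85,0,0,0],[0,166,13,-85,0,0,0],[0,203,16,-85,0,0,0],[0,240,19,-85,0,0,0]]'
python3 -m inch '[[0,37,3,0,0,0,0],[0,74,6,0,0,0,0],[0,111,9,0,0,0,0],[0,148,12,0,0,0,0],[0,185,15,0,0,0,0],[0,222,18,0,0,0,0],[0,259,21,0,0,0,0],[0,292,24,0,0,0,0],[0,322,26,0,0,0,0],[0,344,26.5,0,0,0,0]]'
python3 -m inch '[[0,0,0,0,0,0,0],[0,0,0,0,0,0,0],[0,0,0,0,0,0,0],[0,0,0,0,0,0,0],[0,0,0,0,0,0,0],[0,0,0,0,0,0,0],[0,0,0,0,0,0,0],[0,0,0,0,0,0,0]]'
python3 -c "
from h import *
f=grab('wrist','w8.png');gauge(f);to(508.1,365.3,79.5)
P=cloud(f);z=P[...,2];m=(z>47)&(z<52)&(P[...,1]>300)&(P[...,0]<560);q=P[m][:,:2].astype(np.float32);print(cv2.minAreaRect(q))"
```

```text
time: 26.97
ee_pos: [480.4, 23.5, 169.1]
eef_rot: [0.707, 0.707, -0.0, -0.0]
contact_force: [0.5, 0.5, -1.2]
grip_width: 13.6
grasp_force: 59.0
time: 27.8
ee_pos: [506.8, 368.6, 168.4]
eef_rot: [0.706, 0.708, -0.0, -0.0]
contact_force: [1.2, -0.5, -1.7]
grip_width: 12.9
grasp_force: 59.0
time: 28.47
ee_pos: [507.6, 365.2, 169.3]
eef_rot: [0.707, 0.707, 0.0, 0.0]
contact_force: [0.1, -0.4, -1.4]
grip_width: 13.6
grasp_force: 59.0
collar n 788 z 145.2 c [507.1 364. ] r 15.9 rel TCP [ -0.5  -1.3 -24. ]
t28.52 at [507.6 365.3 169.2] shift [-0.1  0.5 89.7] yaw of close axis -0.04 tilt [ 0.  0. -1.] F [-0.1 -0.8 -1.3] w 13.4
((508.3563537597656, 364.0345153808594), (70.46688079833984, 70.13074493408203), 88.4805679321289)
```

```bash
python3 -m inch '[[0,0,0.9,20,0,0,0],[0,0,0.9,45,0,0,0],[0,0,0.9,65,0,0,0],[0,0,0.9,80,0,0,0],[0,0,0.9,87,0,0,0],[0,0,0.9,89,0,0,0],[0,0,0.9,89.5,0,0,0],[0,0,0.9,90,0,0,0],[0,0,0.9,90,0,0,0],[0,0,0.9,90,0,0,0]]'
python3 -c "
from h import *
to(508.1,365.3,79.2)"
```

```text
time: 29.35
ee_pos: [508.7, 366.0, 79.7]
eef_rot: [0.707, 0.707, 0.001, 0.0]
contact_force: [-0.2, -0.3, -2.1]
grip_width: 13.0
grasp_force: 59.0
t29.35 at [508.7 366.   79.7] shift [-0.7 -0.6  0.5] yaw of close axis -0.0 tilt [ 0.001  0.001 -1.   ] F [-0.2 -0.3 -2.1] w 13.0
```

```bash
python3 -m inch '[[0,0,0,0.5,0,0,0],[0,0,0,1,0,0,0],[0,0,0,1,0,0,0],[0,0,0,1,0,0,0],[0.2,0,0,1,0,0,0],[0.4,0,0,1,0,0,0],[0.7,0,0,1,0,0,0],[1,0,0,1,0,0,0],[1,0,0,1,0,0,0],[1,0,0,1,0,0,0]]'
python3 -m inch '[[1,0,0,0,0,0,0],[1,0,0,0,0,0,0],[1,0,0,-20,0,0,0],[1,0,0,-50,0,0,0],[1,0,0,-85,0,0,0],[1,0,0,-120,0,0,0],[1,0,0,-140,0,0,0],[1,0,0,-140,0,0,0],[1,0,0,-140,0,0,0],[1,0,0,-140,0,0,0]]'
python3 -c "
from h import *
f=grab('wrist','w9.png');P=cloud(f);z=P[...,2]
for nm,a,b in(('stand',46,52),('collar',53,59),('handle',112,120)):
    m=(z>a)&(z<b)&(abs(P[...,0]-508)<45)&(abs(P[...,1]-364)<45)
    q=P[m][:,:2].astype(np.float32);print(nm,len(q),np.median(z[m]).round(1),cv2.minAreaRect(q),cv2.minEnclosingCircle(q))
rings(f);to(484.5,218,30)
f=grab('scene');rings(f)"
```

```text
time: 30.18
ee_pos: [508.3, 365.7, 77.7]
eef_rot: [0.707, 0.707, -0.0, -0.0]
contact_force: [-0.6, 0.3, -0.4]
grip_width: 76.5
grasp_force: 0.0
time: 31.02
ee_pos: [507.9, 365.4, 216.9]
eef_rot: [0.707, 0.707, -0.001, -0.0]
contact_force: [0.3, 0.4, 0.9]
grip_width: 85.3
grasp_force: 0.0
stand 3072 49.2 ((508.31610107421875, 364.0744323730469), (70.52311706542969, 70.17398834228516), 88.59091186523438) ((508.56585693359375, 363.90643310546875), 49.299766540527344)
collar 314 55.1 ((508.68585205078125, 367.0906066894531), (26.338031768798828, 30.819486618041992), 85.6418228149414) ((508.3077392578125, 365.0210876464844), 15.66992473602295)
handle 286 114.8 ((508.0996398925781, 365.1960754394531), (15.515073776245117, 15.621819496154785), 0.8472446203231812) ((508.44207763671875, 365.115478515625), 10.086275100708008)
[302.7 276.6] 586 z 25.0 med [484.4 219.3] circ [484.9 218.1] 19.8
[293.9 339.2] 492 z 25.0 med [469.8 115.4] circ [469.1 114. ] 20.0
t31.07 at [507.6 365.2 216.2] shift [-146.9  -22.6  186.5] yaw of close axis -0.0 tilt [-0.003 -0.002 -1.   ] F [-0.8  0.  -0.3] w 85.3
[329.2 132.6] 119 z 24.2 med [ 461.3 -217.4] circ [ 460.6 -218.2] 21.1
[357.2 202.1] 144 z 24.8 med [502.8  27.5] circ [502.8  26.4] 20.1
[384.5 222.5] 157 z 24.4 med [469.4 114.4] circ [467.7 115.1] 21.6
[400.5 257.3] 173 z 24.8 med [484.  219.1] circ [483.  218.7] 19.9
[614.6 373.7] 93 z 26.0 med [209.5 679.8] circ [200.6 679.9] 27.1
```

View pics/w9.png

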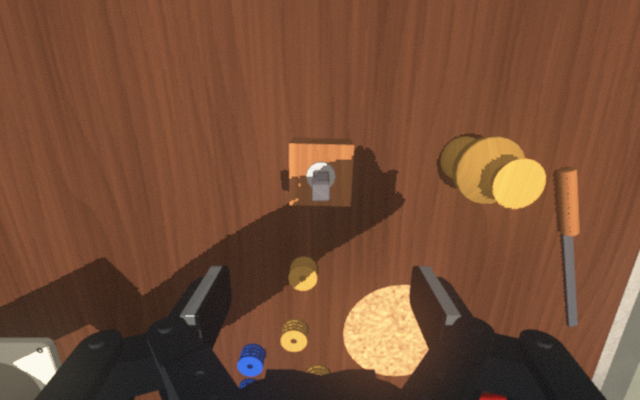

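The gauge stands upright in its stand: the collar is at (321,177), 55.1 mm against 56 less the 0.9 mm bias, and the handle top lies over the collar. Now the bosses go to the plate, starting with boss 1.

```bash
python3 -m inch '[[1,-30,-4,0,0,0,0],[1,-65,-10,0,0,0,0],[1,-100,-16,-0,0,0,0],[1,-130,-22,30,0,0,0],[1,-146,-22.8,65,0,0,0],[1,-146,-22.8,100,0,0,0],[1,-146,-22.8,135,0,0,0],[1,-146,-22.8,165,0,0,0],[1,-146,-22.8,175,0,0,0],[1,-146,-22.8,175,0,0,0]]'
python3 -m inch '[[1,0,0,0,0,0,0],[1,0,0,10,0,0,0],[1,0,0,25,0,0,0],[1,0,0,34,0,0,0],[1,0,0,37,0,0,0],[1,0,0,37,0,0,0],[1,0,0,37,0,0,0]]'
python3 -c "
from h import *
to(485,219.3,4)
f=grab('wrist');rings(f)"
```

```text
time: 31.95
ee_pos: [481.9, 218.0, 39.1]
eef_rot: [0.707, 0.707, -0.004, -0.002]
contact_force: [0.4, -0.9, -0.0]
grip_width: 85.4
grasp_force: 0.0
time: 32.53
ee_pos: [486.0, 220.1, 6.6]
eef_rot: [0.707, 0.707, 0.0, 0.0]
contact_force: [-0.3, -0.8, 0.4]
grip_width: 85.4
grasp_force: 0.0
t32.53 at [486.  220.1   6.6] shift [-0.8 -1.   2.6] yaw of close axis 0.01 tilt [ 0.001  0.    -1.   ] F [-0.3 -0.8  0.4] w 85.4
[317. 257.] 3415 z 25.2 med [484.2 218.9] circ [484.5 217.5] 19.6
```

```bash
python3 -m inch '[[0.6,-0.5,-0.6,1.5,0,0,0],[0.4,-0.5,-0.6,1.5,0,0,0],[0.2,-0.5,-0.6,1.5,0,0,0],[0.1,-0.5,-0.6,1.5,0,0,0],[0.1,-0.5,-0.6,1.5,0,0,0],[0.1,-0.5,-0.6,1.5,0,0,0],[0.1,-0.5,-0.6,1.5,0,0,0],[0.1,-0.5,-0.6,1.5,0,0,0]]'
python3 -m inch '[[0.1,0,0,0,0,0,0],[0.1,0,0,-15,0,0,0],[0.1,0,0,-45,0,0,0],[0.1,0,0,-80,0,0,0],[0.1,0,0,-100,0,0,0],[0.1,0,0,-100,0,0,0],[0.1,0,0,-100,0,0,0],[0.1,0,0,-100,0,0,0]]'
python3 -c "
from h import *
to(656,-91,100)"
```

```text
time: 33.25
ee_pos: [484.9, 219.2, 4.5]
eef_rot: [0.707, 0.707, -0.0, 0.0]
contact_force: [0.2, 0.1, -0.9]
grip_width: 8.3
grasp_force: 0.0
time: 33.92
ee_pos: [484.3, 219.0, 103.7]
eef_rot: [0.707, 0.707, -0.001, -0.0]
contact_force: [-0.2, -0.3, -0.4]
grip_width: 9.0
grasp_force: 0.0
t33.92 at [484.3 219.  103.7] shift [-310.   171.7    3.7] yaw of close axis 0.0 tilt [-0.001 -0.001 -1.   ] F [-0.2 -0.3 -0.4] w 9.0
```

```bash
python3 -c "
from h import *
f=grab('wrist','w10.png');rings(f)
f=grab('side');rings(f)
f=grab('scene');rings(f);to(484,218,6)"
```

```text
[320.3 199.8] 1512 z 25.1 med [484.3 218.6] circ [484.1 217.9] 19.2
[317.1 304. ] 333 z 25.1 med [481.2 114.4] circ [476.8 113.6] 17.7
[329.7 366.5] 187 z 24.8 med [493.9  37.4] circ [492.6  37.6] 11.6
[122.   78.5] 70 z 26.4 med [ 227.3 1012.3] circ [ 229.9 1019.1] 33.7
[251.6 172.9] 113 z 24.7 med [481.6 214.4] circ [481.2 216.1] 21.3
[258.8 195.5] 112 z 24.9 med [468.8 110.6] circ [467.8 111.7] 18.9
[283.9 212.6] 126 z 24.8 med [499.7  23.3] circ [501.8  24.2] 19.7
[307.5 292.1] 210 z 24.8 med [ 458.6 -221.8] circ [ 460.  -219.4] 20.5
[329.1 132.6] 119 z 24.6 med [ 461.8 -217. ] circ [ 461.5 -218.6] 22.7
[357.1 202.1] 145 z 24.6 med [502.6  27.1] circ [503.9  26.3] 20.1
[383.6 221.4] 114 z 24.6 med [469.9 110.5] circ [469.  113.1] 19.3
[400.4 257.3] 175 z 24.6 med [484.2 219.3] circ [483.9 218.6] 20.8
[614.9 374.4] 89 z 26.2 med [209.6 681.2] circ [200.1 681.1] 27.4
t34.07 at [483.7 218.7 102.9] shift [-0.6  0.6 96.9] yaw of close axis 0.0 tilt [-0.003 -0.001 -1.   ] F [ 0.1 -1.  -0.3] w 8.3
```

View pics/w10.png

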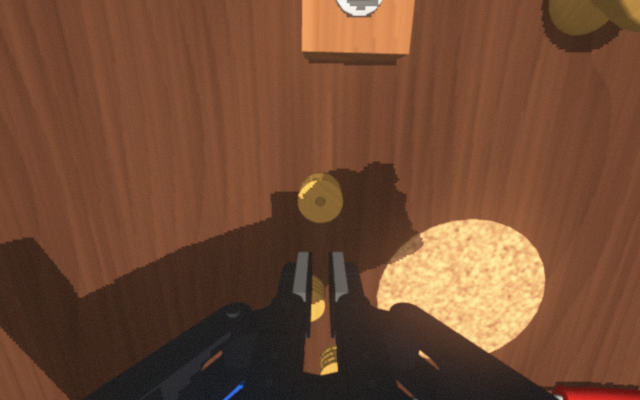

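The fingers closed on nothing and boss 1 is still in place at (320,200). I check where the fingertips really are in the depth images.

```bash
python3 -c "
from h import *
for n in('wrist','side','scene'):
  f=grab(n);P=cloud(f);s=bot.state();t=s['ee_pos']
  m=(np.hypot(P[...,0]-t[0],P[...,1]-t[1])<40)&(P[...,2]>t[2]-40)&(P[...,2]<t[2]+120)
  q=P[m]-t
  print(n,m.sum(),'minz',np.sort(q[:,2])[:5].round(1))
  for lo in range(-20,80,10):
    k=q[(q[:,2]>=lo)&(q[:,2]<lo+10)]
    if len(k)>3: print(lo,len(k),k.min(0).round(0)[:2],k.max(0).round(0)[:2])
"
python3 -m inch '[[1,0,0,0,0,0,0],[1,0,0,0,0,0,0],[1,0,0,0,0,0,0],[1,0,0,0,0,0,0],[1,0,0,0,0,0,0],[1,0,0,0,0,0,0],[1,0,0,0,0,0,0],[1,0,0,0,0,0,0]]'
```

```text
wrist 24880 minz [30.8 31.  31.1 31.2 31.4]
30 329 [-17. -12.] [17. 12.]
40 657 [-18.   4.] [18. 12.]
50 856 [-18. -11.] [18. 12.]
60 1070 [-20. -11.] [20. 12.]
70 2174 [-37. -12.] [37. 14.]
side 676 minz [30.3 30.9 30.9 31.  32.4]
30 33 [-18. -13.] [13. 11.]
40 56 [-20. -14.] [16. 11.]
50 55 [-20. -14.] [16.  7.]
60 51 [-21. -14.] [15.  7.]
70 83 [-38. -15.] [34. 10.]
scene 272 minz [30.7 31.4 34.3 34.6 34.7]
30 16 [-12.   4.] [14. 12.]
40 29 [-19.   0.] [17. 12.]
50 21 [-10.   2.] [18. 13.]
60 19 [-16.   5.] [18. 13.]
70 35 [-36. -10.] [35. 14.]
time: 34.88
ee_pos: [485.0, 219.3, 104.6]
eef_rot: [0.707, 0.707, 0.0, 0.0]
contact_force: [0.2, 0.7, -0.2]
grip_width: 85.8
grasp_force: 0.0
```

```bash
cat >> h.py <<'E'
def tips():
    f=grab('wrist');P=cloud(f);s=bot.state();q=(P-s['ee_pos']).reshape(-1,3)
    q=q[(abs(q[:,0])<60)&(abs(q[:,1])<14)&(q[:,2]>0)&(q[:,2]<90)]
    print('w',round(s['grip_width'],1),'z',s['ee_pos'][2].round(1),'tips rel TCP z',np.sort(q[:,2])[[3,20,60]].round(1),'low x',q[q[:,2]<np.sort(q[:,2])[60],0].min().round(1),q[q[:,2]<np.sort(q[:,2])[60],0].max().round(1))
E
python3 -c "
from h import *
tips()"
python3 -m inch '[[0.47,0,0,0,0,0,0],[0.47,0,0,0,0,0,0],[0.47,0,0,0,0,0,0],[0.47,0,0,0,0,0,0],[0.47,0,0,0,0,0,0],[0.47,0,0,0,0,0,0]]'
python3 -c "
from h import *
tips();to(485,219.3,-28)"
```

```text
w 85.6 z 104.6 tips rel TCP z [43.2 44.2 45.1] low x -43.0 43.3
time: 35.43
ee_pos: [484.9, 219.3, 104.5]
eef_rot: [0.707, 0.707, -0.0, -0.0]
contact_force: [-0.8, 0.4, 0.5]
grip_width: 40.3
grasp_force: 0.0
w 40.1 z 104.5 tips rel TCP z [32.2 33.3 34.9] low x -26.0 21.5
t35.48 at [484.9 219.3 104.5] shift [0.000e+00 1.000e-01 1.325e+02] yaw of close axis 0.0 tilt [-0. -0. -1.] F [-0.9 -0.3  0.2] w 40.1
```

The fingers end about 33 mm behind the reported TCP at this opening, so the grasp must go to a TCP z of about -27. I repeat the reach, feeling for the bench.

```bash
python3 -m inch '[[0.75,0,0,15,0,0,0],[0.75,0,0,40,0,0,0],[0.75,0,0,70,0,0,0],[0.75,0,0,100,0,0,0],[0.75,0,0,118,0,0,0],[0.75,0,0,124,0,0,0],[0.75,0,0,124,0,0,0],[0.75,0,0,124,0,0,0],[0.75,0,0,124,0,0,0],[0.75,0,0,124,0,0,0]]'
python3 -m inch '[[0.75,0,0,3,0,0,0],[0.75,0,0,6,0,0,0],[0.75,0,0,7.5,0,0,0],[0.75,0,0,7.5,0,0,0],[0.75,0,0,7.5,0,0,0]]'
python3 -m inch '[[0.5,0,0,0,0,0,0],[0.4,0,0,0,0,0,0],[0.3,0,0,0,0,0,0],[0.2,0,0,0,0,0,0],[0.2,0,0,0,0,0,0],[0.2,0,0,0,0,0,0]]'
python3 -c "
from h import *
to(485,219.3,-28)"
```

```text
time: 36.32
ee_pos: [486.5, 219.9, -17.8]
eef_rot: [0.707, 0.707, 0.002, 0.001]
contact_force: [0.3, 0.9, 0.3]
grip_width: 64.5
grasp_force: 0.0
time: 36.73
ee_pos: [484.7, 219.2, -27.1]
eef_rot: [0.707, 0.707, -0.0, -0.0]
contact_force: [-0.4, 0.2, 0.7]
grip_width: 64.2
grasp_force: 0.0
time: 37.23
ee_pos: [485.1, 219.4, -26.6]
eef_rot: [0.707, 0.707, 0.0, 0.0]
contact_force: [-0.2, -0.2, 4.8]
grip_width: 35.8
grasp_force: 60.2
t37.23 at [485.1 219.4 -26.6] shift [-0.1 -0.1  1.4] yaw of close axis 0.0 tilt [ 0.  0. -1.] F [-0.2 -0.2  4.8] w 35.8
```

Gripped: 35.8 mm reads as 38 mm with the same offset as on the gauge. I lift it and carry it to the plate.

```bash
python3 -m inch '[[0.2,0,0,-10,0,0,0],[0.2,0,0,-40,0,0,0],[0.2,-10,5,-75,0,0,0],[0.2,-40,22,-80,0,0,0],[0.2,-71,39,-80,0,0,0],[0.2,-102,56,-80,0,0,0],[0.2,-133,73,-80,0,0,0],[0.2,-164,90,-80,0,0,0],[0.2,-195,107,-80,0,0,0],[0.2,-226,124,-80,0,0,0]]'
python3 -m inch '[[0.2,-30,17,0,0,0,0],[0.2,-58,32,0,0,0,0],[0.2,-76,43,0,0,0,0],[0.2,-84,47,0,0,0,0],[0.2,-84,47,0,0,0,0],[0.2,-84,47,0,0,0,0],[0.2,-84,47,0,0,0,0],[0.2,-84,47,0,0,0,0],[0.2,-84,47,0,0,0,0],[0.2,-84,47,0,0,0,0]]'
python3 -c "
from h import *
to(656,-91,-22.5)
f=grab('side');rings(f)
f=grab('wrist');P=cloud(f);z=P[...,2];I=f['pixels'].astype(int);m=(z>1.8)&(z<6)&(P[...,1]<-20)&(I.max(-1)-I.min(-1)<25)&(P[...,0]<720)&(P[...,1]>-200)
print(cv2.minAreaRect(P[m][:,:2].astype(np.float32)))
"
```

```text
time: 38.07
ee_pos: [609.1, -8.4, 52.9]
eef_rot: [0.707, 0.707, -0.0, -0.0]
contact_force: [0.5, 0.4, -1.5]
grip_width: 35.7
grasp_force: 60.5
time: 38.9
ee_pos: [655.7, -89.5, 53.3]
eef_rot: [0.707, 0.708, 0.0, -0.0]
contact_force: [0.3, 0.1, -1.8]
grip_width: 35.7
grasp_force: 60.5
t38.90 at [655.7 -89.5  53.3] shift [-1.5  0.3 75.8] yaw of close axis 0.09 tilt [-0.  0. -1.] F [ 0.3  0.1 -1.8] w 35.7
[121.7  78.4] 65 z 25.3 med [ 227.6 1012.3] circ [ 227.7 1013. ] 29.9
[258.2 195.2] 118 z 24.8 med [467.8 111.4] circ [467.4 112.7] 20.4
[283.9 212.5] 140 z 24.9 med [501.8  23.5] circ [500.9  26.4] 20.0
[307.6 292. ] 264 z 24.9 med [ 458.4 -222.3] circ [ 460.3 -220.2] 19.8
((592.7802124023438, -107.46473693847656), (149.5606689453125, 221.1377410888672), 88.1053466796875)
```

```bash
python3 -m inch '[[0.2,-1,0,20,0,0,0],[0.2,-1,0,45,0,0,0],[0.2,-1,0,65,0,0,0],[0.2,-1,0,72,0,0,0],[0.2,-1,0,74,0,0,0],[0.2,-1,0,75,0,0,0],[0.2,-1,0,76,0,0,0],[0.2,-1,0,76,0,0,0],[0.2,-1,0,76,0,0,0],[0.2,-1,0,76,0,0,0]]'
python3 -c "
from h import *
to(656,-91,-22.5)"
python3 -m inch '[[0.3,0,0,0,0,0,0],[0.5,0,0,0,0,0,0],[0.65,0,0,0,0,0,0],[0.65,0,0,0,0,0,0],[0.65,0,0,-10,0,0,0],[0.65,0,0,-35,0,0,0],[0.65,0,0,-70,0,0,0],[0.65,0,0,-80,0,0,0],[0.65,0,0,-80,0,0,0],[0.65,0,0,-80,0,0,0]]'
python3 -c "
from h import *
f=grab('wrist');rings(f,24,34);f=grab('side');rings(f,24,34);to(470,115,55)"
```

```text
time: 39.83
ee_pos: [656.5, -91.8, -22.3]
eef_rot: [0.707, 0.707, 0.0, 0.0]
contact_force: [1.0, -0.1, -2.5]
grip_width: 35.7
grasp_force: 60.5
t39.83 at [656.5 -91.8 -22.3] shift [ 0.8 -0.5  0.2] yaw of close axis 0.0 tilt [ 0.001 -0.    -1.   ] F [ 1.  -0.1 -2.5] w 35.7
time: 40.67
ee_pos: [656.9, -91.9, 58.6]
eef_rot: [0.707, 0.707, 0.001, 0.001]
contact_force: [-0.6, -0.3, -0.2]
grip_width: 55.4
grasp_force: 0.0
[56.3 32.8] 3647 z 25.3 med [503.6  25.4] circ [503.4  25.3] 20.0
[319.4 222.6] 2176 z 29.1 med [656.4 -92.5] circ [656.6 -93.5] 19.3
[ 82.9 358.1] 1007 z 25.2 med [ 459.6 -215.6] circ [ 461.9 -218.9] 20.2
[120.8  77.3] 66 z 29.1 med [ 224.6 1015.5] circ [ 225.9 1025.3] 30.3
[258.8 195.5] 100 z 25.5 med [467.4 110.1] circ [467.  112.2] 20.0
[284.8 212.4] 114 z 25.4 med [502.9  21.9] circ [501.3  24.2] 19.2
[368.2 225.5] 162 z 28.7 med [654.4 -96.3] circ [654.6 -94.3] 19.4
[307.4 291.5] 218 z 25.3 med [ 458.9 -221. ] circ [ 460.5 -219.3] 19.8
t40.77 at [654.9 -91.6  55.8] shift [ 206.6 -184.9    1.3] yaw of close axis -0.0 tilt [-0.002  0.    -1.   ] F [ 0.1 -0.2 -0.2] w 55.4
```

Boss 1 stands on the plate with its top at 29.1 mm (30 less the bias). Next is boss 2.

```bash
python3 -m inch '[[0.75,15,-13,0,0,0,0],[0.75,43,-38,0,0,0,0],[0.75,71,-63,0,0,0,0],[0.75,99,-88,0,0,0,0],[0.75,127,-113,0,0,0,0],[0.75,155,-138,0,0,0,0],[0.75,180,-163,0,0,0,0],[0.75,198,-179,0,0,0,0],[0.75,206,-185.5,0,0,0,0],[0.75,206,-185.5,0,0,0,0]]'
python3 -m inch '[[0.75,0,0,0,0,0,0],[0.75,0,0,0,0,0,0],[0.75,0,0,20,0,0,0],[0.75,0,0,45,0,0,0],[0.75,0,0,65,0,0,0],[0.75,0,0,75,0,0,0],[0.75,0,0,78,0,0,0],[0.75,0,0,78,0,0,0],[0.75,0,0,78,0,0,0],[0.75,0,0,78,0,0,0]]'
python3 -c "
from h import *
f=grab('wrist');rings(f);to(470.1,114.8,-26.8)"
```

```text
time: 41.6
ee_pos: [467.8, 115.3, 55.8]
eef_rot: [0.706, 0.708, -0.001, -0.001]
contact_force: [0.3, -0.4, -0.8]
grip_width: 63.9
grasp_force: 0.0
time: 42.43
ee_pos: [471.8, 114.3, -19.9]
eef_rot: [0.707, 0.707, 0.001, 0.001]
contact_force: [1.0, 0.3, -0.3]
grip_width: 64.2
grasp_force: 0.0
[315.2 281.5] 4598 z 25.2 med [469.4 114.8] circ [469.3 113.3] 19.5
t42.48 at [471.8 114.4 -19.8] shift [ 0.4 -1.7  7. ] yaw of close axis -0.02 tilt [ 0.002  0.001 -1.   ] F [-0.2 -0.1  0.3] w 64.0
```

```bash
python3 -m inch '[[0.75,0.3,-0.5,3,0,0,0],[0.75,0.3,-0.5,5,0,0,0],[0.75,0.3,-0.5,6,0,0,0],[0.75,0.3,-0.5,6,0,0,0],[0.5,0.3,-0.5,6,0,0,0],[0.4,0.3,-0.5,6,0,0,0],[0.2,0.3,-0.5,6,0,0,0],[0.2,0.3,-0.5,6,0,0,0],[0.2,0.3,-0.5,6,0,0,0],[0.2,0.3,-0.5,6,0,0,0]]'
python3 -c "
from h import *
to(600,-57,50)"
```

```text
time: 43.32
ee_pos: [470.3, 114.7, -26.7]
eef_rot: [0.707, 0.707, 0.0, 0.0]
contact_force: [-0.5, 0.1, 3.5]
grip_width: 35.3
grasp_force: 60.7
t43.32 at [470.3 114.7 -26.7] shift [-171.7  129.8  -76.6] yaw of close axis 0.0 tilt [ 0.001  0.    -1.   ] F [-0.5  0.1  3.5] w 35.3
```

```bash
python3 -m inch '[[0.2,0,0,-10,0,0,0],[0.2,0,0,-40,0,0,0],[0.2,0,0,-75,0,0,0],[0.2,-15,11,-80,0,0,0],[0.2,-43,32,-80,0,0,0],[0.2,-72,54,-80,0,0,0],[0.2,-101,76,-80,0,0,0],[0.2,-130,98,-80,0,0,0],[0.2,-155,117,-80,0,0,0],[0.2,-169,128,-80,0,0,0]]'
python3 -m inch '[[0.2,-1.7,0.7,0,0,0,0],[0.2,-1.7,0.7,0,0,0,0],[0.2,-1.7,0.7,0,0,0,0],[0.2,-1.7,0.7,15,0,0,0],[0.2,-1.7,0.7,40,0,0,0],[0.2,-1.7,0.7,62,0,0,0],[0.2,-1.7,0.7,71,0,0,0],[0.2,-1.7,0.7,74,0,0,0],[0.2,-1.7,0.7,75.5,0,0,0],[0.2,-1.7,0.7,75.5,0,0,0]]'
python3 -m inch '[[0.2,0,0,0,0,0,0],[0.2,0,0,0,0,0,0],[0.2,0,0,0,0,0,0],[0.2,0,0,0,0,0,0]]'
python3 -c "
from h import *
to(600,-56.5,-22.7)"
```

```text
time: 44.15
ee_pos: [599.4, -57.7, 53.0]
eef_rot: [0.708, 0.706, -0.0, 0.001]
contact_force: [0.1, 0.2, -1.0]
grip_width: 35.0
grasp_force: 60.4
time: 44.98
ee_pos: [599.4, -55.7, -21.6]
eef_rot: [0.707, 0.707, 0.0, 0.001]
contact_force: [0.8, -0.7, -1.5]
grip_width: 35.1
grasp_force: 60.5
time: 45.32
ee_pos: [599.2, -56.3, -21.8]
eef_rot: [0.707, 0.707, 0.0, 0.0]
contact_force: [-0.2, 0.5, -2.4]
grip_width: 34.9
grasp_force: 60.5
t45.32 at [599.2 -56.3 -21.8] shift [-0.2  0.8  0.9] yaw of close axis -0.01 tilt [ 0.001 -0.    -1.   ] F [-0.2  0.5 -2.4] w 34.9
```

```bash
python3 -m inch '[[0.2,0,0,0.7,0,0,0],[0.2,0,0,0.7,0,0,0],[0.4,0,0,0.7,0,0,0],[0.58,0,0,0.7,0,0,0],[0.58,0,0,0.7,0,0,0],[0.58,0,0,-10,0,0,0],[0.58,0,0,-35,0,0,0],[0.6,0,0,-70,0,0,0],[0.75,10,-12,-80,0,0,0],[0.75,35,-40,-80,0,0,0]]'
python3 -m inch '[[0.75,24,-25,0,0,0,0],[0.75,44,-49,0,0,0,0],[0.75,48,-55.3,0,0,0,0],[0.75,48,-55.3,0,0,0,0],[0.75,48,-55.3,0,0,0,0],[0.75,48,-55.3,0,0,0,0],[0.75,48,-55.3,0,0,0,0],[0.75,48,-55.3,0,0,0,0]]'
python3 -c "
from h import *
f=grab('wrist');rings(f,24,34);f=grab('side','s11.png');rings(f,24,34);to(503.9,26.8,-26.7)"
```

```text
time: 46.15
ee_pos: [565.5, -23.3, 62.8]
eef_rot: [0.708, 0.706, 0.004, 0.005]
contact_force: [1.8, 2.0, 0.5]
grip_width: 64.0
grasp_force: 0.0
time: 46.82
ee_pos: [504.4, 26.1, 57.5]
eef_rot: [0.708, 0.707, 0.0, 0.0]
contact_force: [-0.1, 0.5, 0.1]
grip_width: 63.9
grasp_force: 0.0
[318.4 220.4] 2045 z 25.2 med [503.1  26.1] circ [503.4  25.6] 19.4
[453.3 307.9] 329 z 29.0 med [606.  -44.8] circ [605.7 -47.3] 15.0
[120.9  77.4] 66 z 29.8 med [ 225.9 1015.2] circ [ 225.5 1024.3] 28.6
[337.3 222.9] 123 z 28.2 med [594.8 -62. ] circ [597.5 -58.3] 19.3
[368.3 225.7] 117 z 28.5 med [653.5 -98.3] circ [654.  -93.8] 19.6
[307.  291.2] 179 z 25.3 med [ 458.2 -220.4] circ [ 460.3 -219.9] 19.5
t46.92 at [503.8  26.3  57.3] shift [ 0.5  0.1 84. ] yaw of close axis -0.06 tilt [-0. -0. -1.] F [-0.  -0.2  1.3] w 64.2
```

```bash
python3 -m inch '[[0.75,0.4,0,20,0,0,0],[0.75,0.4,0,45,0,0,0],[0.75,0.4,0,65,0,0,0],[0.75,0.4,0,77,0,0,0],[0.75,0.4,0,82,0,0,0],[0.75,0.4,0,83.5,0,0,0],[0.75,0.4,0,83.5,0,0,0],[0.75,0.4,0,83.5,0,0,0],[0.75,0.4,0,83.5,0,0,0],[0.75,0.4,0,83.5,0,0,0]]'
python3 -m inch '[[0.5,0,0,0,0,0,0],[0.4,0,0,0,0,0,0],[0.2,0,0,0,0,0,0],[0.2,0,0,0,0,0,0],[0.2,0,0,0,0,0,0],[0.2,0,0,0,0,0,0]]'
python3 -c "
from h import *
to(656,-159,50)"
```

```text
time: 47.75
ee_pos: [504.3, 27.3, -25.0]
eef_rot: [0.707, 0.707, 0.001, 0.001]
contact_force: [-1.2, 0.4, 1.2]
grip_width: 64.2
grasp_force: 0.0
time: 48.25
ee_pos: [503.7, 27.3, -25.1]
eef_rot: [0.707, 0.707, 0.0, 0.0]
contact_force: [-1.5, -0.0, 4.5]
grip_width: 36.0
grasp_force: 59.3
t48.25 at [503.7  27.3 -25.1] shift [-186.3  152.4  -74.9] yaw of close axis -0.0 tilt [ 0.001  0.    -1.   ] F [-1.5 -0.   4.5] w 36.0
```

```bash
python3 -m inch '[[0.2,0,0,-10,0,0,0],[0.2,0,0,-40,0,0,0],[0.2,0,0,-75,0,0,0],[0.2,-12,10,-80,0,0,0],[0.2,-39,32,-80,0,0,0],[0.2,-67,55,-80,0,0,0],[0.2,-95,78,-80,0,0,0],[0.2,-123,101,-80,0,0,0],[0.2,-151,124,-80,0,0,0],[0.2,-172,142,-80,0,0,0]]'
python3 -m inch '[[0.2,-14,10.3,0,0,0,0],[0.2,-14,10.3,0,0,0,0],[0.2,-14,10.3,0,0,0,0],[0.2,-14,10.3,10,0,0,0],[0.2,-14,10.3,35,0,0,0],[0.2,-14,10.3,60,0,0,0],[0.2,-14,10.3,71,0,0,0],[0.2,-14,10.3,74,0,0,0],[0.2,-14,10.3,75.5,0,0,0],[0.2,-14,10.3,75.5,0,0,0]]'
python3 -m inch '[[0.2,0,0,0,0,0,0],[0.2,0,0,0,0,0,0],[0.2,0,0,0,0,0,0],[0.2,0,0,0,0,0,0]]'
python3 -c "
from h import *
to(656,-159,-21.1)"
```

```text
time: 49.08
ee_pos: [646.5, -147.3, 54.2]
eef_rot: [0.708, 0.707, -0.0, 0.0]
contact_force: [0.9, 0.4, -1.4]
grip_width: 36.0
grasp_force: 60.5
time: 49.92
ee_pos: [654.1, -157.5, -21.1]
eef_rot: [0.707, 0.708, -0.001, -0.001]
contact_force: [0.0, 0.1, -1.5]
grip_width: 36.2
grasp_force: 60.5
time: 50.25
ee_pos: [655.7, -158.2, -21.1]
eef_rot: [0.707, 0.707, 0.0, -0.0]
contact_force: [-1.2, 1.6, 2.3]
grip_width: 36.4
grasp_force: 60.8
t50.25 at [ 655.7 -158.2  -21.1] shift [-0.8  0.3 -0. ] yaw of close axis 0.03 tilt [ 0.     0.001 -1.   ] F [-1.2  1.6  2.3] w 36.4
```

```bash
python3 -m inch '[[0.3,0,0,0,0,0,0],[0.5,0,0,0,0,0,0],[0.58,0,0,0,0,0,0],[0.58,0,0,0,0,0,0],[0.58,0,0,-10,0,0,0],[0.58,0,0,-35,0,0,0],[0.6,0,0,-70,0,0,0],[0.75,-3,-10,-80,0,0,0],[0.75,-13,-43,-80,0,0,0],[0.75,-24,-79,-80,0,0,0]]'
python3 -m inch '[[0.75,-11,-36,0,0,0,0],[0.75,-22,-72,0,0,0,0],[0.75,-31,-100,0,0,0,0],[0.75,-35.5,-114.3,0,0,0,0],[0.75,-35.5,-114.3,0,0,0,0],[0.75,-35.5,-114.3,0,0,0,0],[0.75,-35.5,-114.3,0,0,0,0],[0.75,-35.5,-114.3,0,0,0,0],[0.75,-35.5,-114.3,0,0,0,0],[0.75,-35.5,-114.3,0,0,0,0]]'
python3 -c "
from h import *
f=grab('wrist');rings(f,24,34);f=grab('side');rings(f,24,34);to(462.5,-217.8,-26)"
```

```text
time: 51.08
ee_pos: [579.1, -183.1, 61.0]
eef_rot: [0.706, 0.708, 0.001, 0.003]
contact_force: [0.1, -1.6, -1.1]
grip_width: 64.5
grasp_force: 0.0
time: 51.92
ee_pos: [463.2, -217.9, 58.4]
eef_rot: [0.707, 0.708, 0.0, 0.0]
contact_force: [0.6, -0.2, 0.0]
grip_width: 64.4
grasp_force: 0.0
[631.7  28.1] 804 z 28.5 med [641.2 -98.3] circ [646.5 -97.9] 15.5
[616.6 138.3] 2495 z 29.0 med [ 651.  -160.6] circ [ 655.9 -160.5] 20.1
[318.1 220.9] 2028 z 25.2 med [ 461.8 -218.7] circ [ 462.  -219.3] 19.3
[121.1  77.6] 57 z 28.5 med [ 224.7 1014.2] circ [ 226.1 1023.9] 28.4
[368.2 225.7] 139 z 28.7 med [653.7 -97.4] circ [654.9 -94.9] 19.1
[383.3 244. ] 144 z 28.6 med [ 653.1 -163.1] circ [ 655.4 -162.7] 20.1
[307.8 291.5] 248 z 25.4 med [ 459.8 -220.6] circ [ 460.8 -219.6] 19.7
t52.02 at [ 462.8 -217.9   58.3] shift [ 0.1 -0.3 84.3] yaw of close axis 0.05 tilt [-0.  0. -1.] F [ 0.5  0.1 -0. ] w 64.3
```

```bash
python3 -m inch '[[0.75,0,0,20,0,0,0],[0.75,0,0,45,0,0,0],[0.75,0,0,65,0,0,0],[0.75,0,0,77,0,0,0],[0.75,0,0,82,0,0,0],[0.75,0,0,84.3,0,0,0],[0.75,0,0,84.3,0,0,0],[0.75,0,0,84.3,0,0,0],[0.75,0,0,84.3,0,0,0],[0.75,0,0,84.3,0,0,0]]'
python3 -m inch '[[0.5,0,0,0,0,0,0],[0.4,0,0,0,0,0,0],[0.2,0,0,0,0,0,0],[0.2,0,0,0,0,0,0],[0.2,0,0,0,0,0,0],[0.2,0,0,0,0,0,0]]'
python3 -c "
from h import *
to(599,-125.5,50)"
```

```text
time: 52.85
ee_pos: [463.2, -218.6, -24.8]
eef_rot: [0.707, 0.707, 0.0, 0.001]
contact_force: [0.7, -0.7, -0.9]
grip_width: 63.8
grasp_force: 0.0
time: 53.35
ee_pos: [462.7, -218.5, -24.9]
eef_rot: [0.707, 0.707, 0.0, 0.001]
contact_force: [-2.3, 0.3, 5.2]
grip_width: 36.8
grasp_force: 59.3
t53.35 at [ 462.7 -218.5  -24.9] shift [ 92.9 136.4 -74.8] yaw of close axis -0.01 tilt [ 0.001 -0.001 -1.   ] F [-2.3  0.3  5.2] w 36.8
```

```bash
python3 -m inch '[[0.2,0,0,-10,0,0,0],[0.2,0,0,-40,0,0,0],[0.2,0,0,-75,0,0,0],[0.2,10,15,-80,0,0,0],[0.2,27,40,-80,0,0,0],[0.2,46,67,-80,0,0,0],[0.2,65,95,-80,0,0,0],[0.2,82,120,-80,0,0,0],[0.2,93,136.4,-80,0,0,0],[0.2,93,136.4,-80,0,0,0]]'
python3 -m inch '[[0.2,0,0,0,0,0,0],[0.2,0,0,0,0,0,0],[0.2,0,0,0,0,0,0],[0.2,0,0,10,0,0,0],[0.2,0,0,35,0,0,0],[0.2,0,0,60,0,0,0],[0.2,0,0,71,0,0,0],[0.2,0,0,74,0,0,0],[0.2,0,0,75.5,0,0,0],[0.2,0,0,75.5,0,0,0]]'
python3 -m inch '[[0.2,0,0,0,0,0,0],[0.2,0,0,0,0,0,0],[0.2,0,0,0,0,0,0],[0.2,0,0,0,0,0,0]]'
python3 -c "
from h import *
to(599,-125.5,-20.9)"
```

```text
time: 54.18
ee_pos: [602.3, -122.4, 54.6]
eef_rot: [0.706, 0.709, 0.001, 0.001]
contact_force: [-0.0, 0.7, -1.0]
grip_width: 36.0
grasp_force: 60.4
time: 55.02
ee_pos: [596.5, -125.7, -21.0]
eef_rot: [0.708, 0.707, -0.001, -0.001]
contact_force: [-1.3, 0.5, 0.4]
grip_width: 36.5
grasp_force: 60.9
time: 55.35
ee_pos: [598.4, -125.7, -21.0]
eef_rot: [0.707, 0.707, -0.0, 0.0]
contact_force: [-3.5, -0.7, 4.7]
grip_width: 36.2
grasp_force: 61.2
t55.35 at [ 598.4 -125.7  -21. ] shift [ 0.2  0.6 -0.1] yaw of close axis -0.03 tilt [-0.    -0.001 -1.   ] F [-3.5 -0.7  4.7] w 36.2
```

Touching the plate. I release, lift clear and view everything.

```bash
python3 -m inch '[[0.3,0,0,0,0,0,0],[0.5,0,0,0,0,0,0],[0.56,0,0,0,0,0,0],[0.56,0,0,0,0,0,0],[0.56,0,0,-10,0,0,0],[0.56,0,0,-35,0,0,0],[0.56,0,0,-70,0,0,0],[0.56,0,0,-105,0,0,0],[0.6,0,0,-145,0,0,0],[0.6,0,0,-185,0,0,0]]'
python3 -m inch '[[0.6,0,-30,0,0,0,0],[0.6,0,-65,0,0,0,0],[0.6,0,-95,0,0,0,0],[0.6,0,-100,0,0,0,0],[0.6,0,-100,0,0,0,0],[0.6,0,-100,0,0,0,0],[0.6,0,-100,0,0,0,0],[0.6,0,-100,0,0,0,0]]'
python3 -c "
from h import *
for n in('wrist','side','scene'):
  f=grab(n,n+'_end.png');print(n);rings(f,22,34)
f=grab('scene');P=cloud(f)
for lo,hi in((53,59),(108,119)):
  m=(P[...,2]>lo)&(P[...,2]<hi)&(abs(P[...,0]-508)<20)&(abs(P[...,1]-364)<20);print(lo,m.sum(),P[m].mean(0).round(1))
to(0,0,0)"
```

```text
time: 56.18
ee_pos: [598.4, -124.9, 165.9]
eef_rot: [0.707, 0.707, 0.0, -0.0]
contact_force: [1.4, 0.8, 0.1]
grip_width: 51.1
grasp_force: 0.0
time: 56.85
ee_pos: [500.2, -125.3, 163.8]
eef_rot: [0.707, 0.707, 0.0, 0.0]
contact_force: [0.2, 0.0, 0.8]
grip_width: 50.9
grasp_force: 0.0
wrist
[424.9 111.5] 1349 z 29.1 med [598.5 -57.2] circ [599.3 -57.6] 19.2
[479.  149.5] 1273 z 29.0 med [655.3 -92.9] circ [656.5 -93.6] 19.4
[417.2 181.9] 1113 z 29.0 med [ 598.2 -125.5] circ [ 599.  -126.4] 19.3
[468.2 212.7] 1073 z 29.0 med [ 654.9 -158.9] circ [ 656.1 -160.3] 19.7
side
[121.7  77.4] 75 z 27.7 med [ 226.4 1015. ] circ [ 226.8 1026.8] 32.0
[336.8 223.1] 153 z 28.2 med [593.9 -62.9] circ [597.5 -58.7] 19.8
[367.8 225.9] 168 z 28.4 med [653.3 -97.4] circ [654.8 -94.8] 19.7
[351.2 241.8] 182 z 28.4 med [ 595.1 -130.6] circ [ 595.9 -126.9] 21.1
[383. 245.] 155 z 28.3 med [ 652.6 -164.6] circ [ 653.6 -161.2] 19.8
scene
[276.6 172.4] 147 z 28.2 med [ 655.3 -156.9] circ [ 652.9 -157.8] 22.1
[300.1 173.3] 141 z 27.7 med [ 599.  -124.2] circ [ 598.2 -125.5] 21.6
[286.3 190. ] 149 z 28.9 med [656.1 -91.1] circ [655.4 -92.1] 20.8
[311.2 192.1] 150 z 28.5 med [598.8 -54.8] circ [599.2 -55.3] 20.3
[615.6 374.4] 92 z 27.9 med [209.6 680.6] circ [202.  680.5] 26.9
53 61 [512.  368.4  55.7]
108 57 [508.2 365.8 113.8]
t57.05 at [ 499.3 -125.2  163.3] shift [ 125.3 -499.2  163.6] yaw of close axis 0.02 tilt [-0.  0. -1.] F [-0.6  0.6  1.2] w 51.6
```

View pics/side_end.png

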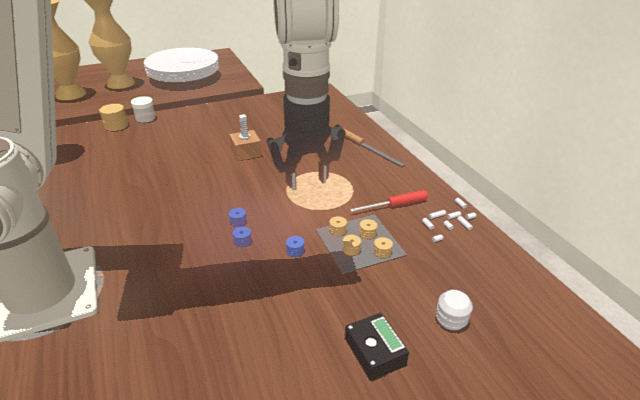

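The side view shows all four bosses upright on the plate at (338,226), (368,229), (352,245) and (383,248). The gauge is in its stand at (243,135), the bystanders are untouched and the gripper is clear. Handing in.

```bash
python3 -c "
from rig import bot
print(bot.job_done())"
```

```text
the job is handed in; nothing more can be done
None
```

The job is handed in (no verdict was returned): I pressed the zero button right down, the gauge refused all four bosses present (1, 2, 3 and 5), those four stand upright on the steel plate, and the gauge is back in its stand.

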